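# Build up the V-block support for a pipe branch fit-up

### The arm

A 6-joint arm with a two-finger parallel gripper is mounted at the origin on a cart in front of the work surface, level with it; the furniture and walls round the work are solid. World frame = base frame: x ahead of the robot, y to its left, z up, the work surface at z = 0. Lengths are in mm, angles in degrees, forces in N, time in s.
With the tool pointing down it reaches from about 350 to 850 mm from the base axis. Payload 8.1 kg.
Tool frame: the origin (TCP) lies midway between the tips of the shut fingers; the grasp point (between the pads) lies 19 mm behind it (hold_point_z is the distance from the TCP to the grasp point, in mm); z points along the fingers, y is the direction in which the jaws open and shut (so a half turn about z gives the same grasp; the last joint's range is limited). The gripper opens to 85 mm and grips with 20 to 120 N. Pads are 22 mm wide; open, the fingers measure 114 mm over their backs; the gripper's body (76 mm by 85 mm) begins 54 mm behind the grasp point. The pads swing forward as they close: fully open they stand 13 mm farther back than shut.
Start: joints at [-79.664, 7.471, 85.268, -0, 87.261, -4.893], TCP at [157.629, -578.929, 231.292] pointing down, gripper open.
Joint ranges: [-169.43, 169.43], [-51.17, 129.36], [1.28, 143.12], [-76.62, 256.62], [0, 156.53], [-152.29, 152.29]. Speed limits (degrees/s): [136.94, 136.94, 159.86, 180, 180, 180].

### API

Orientations are given as [roll, pitch, yaw] about the fixed x, y, z axes, in that order (R = Rz(yaw) Ry(pitch) Rx(roll)).
In Python, from bench import sense, snapshot, camera_params, hand_in, hold_point_z gives the robot as it stands.
- The arm moves only by the tool servo_tool, never from a script. Its argument "motion" is a list of rows, each a list of 7 numbers: the finger opening in mm, from 0 to 85.4, then the shift along the tool's x, y, z in mm, then the turn, a rotation vector about the tool's x, y, z in rad. A call has 1 to 10 rows; each row shifts and turns the pose as measured when the row begins, along the tool's axes as they then stand; what a row does not reach is not made up. A row lasts 1/10 s, in which the tool goes at most 50 mm and 8.59 degrees, less where a joint would pass 70% of its speed; a pose out of reach is approached as far as the arm can. A call with a gripper value outside its range is refused whole. The fingers move at their own pace and stop on an object; "force" is the grip in N (left out, the last holds). Time passes only in rows, so rows that do not move let the fingers close. It gives the time, the measured TCP pose, the force and the opening at its end, in the units of the state.
- sense(): the state, without advancing time (a new reading comes with each control period).
- snapshot(name): name is "scene" or "top" or "wrist"; returns the picture (420x560x3 uint8, blue, green, red); there is no depth.
- camera_params(name): a dict with "fx", "fy", "cx", "cy" (pixels), "D" ([k1, k2, p1, p2, k3] as OpenCV has them; the pictures are not rectified), "R" (3x3) and "t" (3): a world point X has camera coordinates R X + t; the wrist camera has in their place "tool_from_camera" (4x4, takes a point from camera to tool coordinates, whose origin is the TCP and whose axes are the flange's). Camera axes: x right, y down, z forward; pixel columns grow to the right and rows downward; lengths in mm; the calibration is good to about 2 mm. A picture is of the moment at which its call begins: read the wrist's pose just before it. camera_params takes no time and is no camera call.
- hand_in(): hands the job in, once; it reports no verdict.
The state is a dict: "time": time; "joint_pos": joint angles; "qd": joint speeds; "joint_efforts": joint torques, N m; "tool_pos": TCP position; "tcp_rot": TCP orientation; "ft_force": force on the tool from outside, world axes, zero at the start; "wrist_torque": the same for the moment, N m; "finger_gap": finger opening in mm.
Only numpy, scipy, OpenCV 4.12 (cv2) and the standard library are available. Lean on these libraries where they do the work, as an engineer would, in place of code of your own. Each camera call takes 0.05 s, during which the arm holds its last target. There are 200 camera calls.

### The job

Build up the pipe support on the flat base bar: put the square spacer block squarely on the lower of the two pads so that both ends stand equally high, then stand one V block centred on the spacer and the other centred on the higher pad, grooves up and running along the bar. Lay the round pipe in both grooves, its middle half-way between the blocks, and last set the branch saddle astride the pipe at its middle, square to it and with the stub pointing up.

Things in the scene. Friction and masses are not known exactly. Their poses are not given: they have to be found in the camera images.
- base: dark flat steel bar fixed to the table, 300 mm long (its y axis), 74 mm wide (x), 8 mm thick, a round screw head near each end; it carries the two pads. Origin: centre of its underside, on the table, half-way between the pads; z up.
- pad_low: the lower pad: square plain steel plate 60 x 60 mm, only 4 mm thick, fixed on the bar 95 mm from the bar's middle, at one end or the other. Its top is 12 mm above the table. Origin: centre of its underside; axes as the bar's.
- pad_high: the higher pad: square plain steel block 60 x 60 mm, 24 mm thick, fixed on the bar 95 mm from its middle at the other end. Its top is 32 mm above the table. Origin: centre of its underside; axes as the bar's.
- spacer: loose square steel spacer block 56 x 56 mm, 20 mm thick, a dark round hole in the middle of its top, 0.17 kg. Makes up the difference between the pads. Origin: centre of its underside; z up, x and y square to its sides.
- v_block_1: loose light-grey steel V block, 50 x 50 x 30 mm high, 0.38 kg, lying groove up in the front part of the table; the V groove runs along x, 36 mm wide at the top, its bottom 14 mm above the underside; a 42 mm pipe in it has its axis 42 mm above the underside. Origin: centre of its underside; z up. The two V blocks are alike; either may go on either end.
- v_block_2: the other V block, the same as v_block_1 in every way.
- pipe: loose dark steel round pipe, 42 mm outside diameter, 250 mm long, 0.45 kg, lying on the table; solid. Origin: its centre, on its axis (21 mm above the table at the start); y along its axis; it may have rolled about y, so only y's direction counts. Lying in both grooves its axis is 74 mm above the table.
- saddle: loose steel branch saddle, 0.25 kg, stands on the table: upside-down channel along y, 58 mm wide (x), 56 long, 32 high, with two legs 46 mm apart inside and 24 mm deep that straddle the pipe; on top a round stub 34 mm in diameter, 36 mm tall (top 68 mm above the underside), to grip. Origin: centre of its underside, at the leg ends; z up. Astride the supported pipe the origin is 71 mm above the table.

How it is judged:
By the outcome, as a careful person would: the job done as asked, in the order asked, and still so for the second after the job is handed in, with the robot touching nothing.
It also fails if it takes over 122 s, if anything falls off the work surface, if the arm or the gripper's body presses on something with over 40 N, if the wrist force passes 120 N, or if a joint passes its speed limit or range.

## Working session

There is one attempt and no reset: what is moved stays moved. The work goes in short steps, Python scripts to look and compute and a tool call to move; the robot and the scene stay as the last step left them, time stands still between calls to the robot, and variables do not carry over. Pictures are saved under pics/ and viewed, about 12 in all and at most 16, crops included, and the job is handed in when it is done.

Besides the shell and the picture viewer there is one more tool, called after "Emit:" as name([rows], argument=value, ...), one row to a line, values as JSON. servo_tool: Moves the arm, as the interface text tells. Its arguments: {"type":"object","properties":{"motion":{"type":"array"},"force":{"type":"number"}},"required":["motion"]}

```bash
ls; mkdir -p pics; python3 - <<'E'
from bench import *
import cv2,numpy as np
print(sense(), hold_point_z)
for n in("top","scene"):
    cv2.imwrite(f"pics/{n}0.png",snapshot(n))
for n in("top","scene","wrist"): print(n,camera_params(n))
E
```

```text
pics
{'time': 0.0, 'joint_pos': array([-7.96620837e+01,  7.51557860e+00,  8.53293519e+01,  5.04315012e-04,
        8.72599591e+01, -4.89085492e+00]), 'qd': array([-0.02922069,  0.07807497,  0.02393851,  0.01894764, -0.0004668 ,
       -0.03525285]), 'joint_efforts': array([-3.32102376e-03, -5.69415092e+01, -5.00554061e+01, -6.43006297e-04,
        1.48305466e-02,  4.67738435e-07]), 'tool_pos': array([ 157.55395765, -578.38508316,  230.23881335]), 'tcp_rot': array([-1.79895535e+02, -9.44451986e-03,  1.52287380e+01]), 'ft_force': array([-0.83489471, -0.00180012, -0.41035877]), 'wrist_torque': array([-0.01077341,  0.02422062, -0.00868228]), 'finger_gap': 85.26737119609653} 18.700000000000003
top {'fx': 405.71893553241586, 'fy': 405.71893553241586, 'cx': 284.65184247153866, 'cy': 210.73751505012987, 'D': array([-0.03346926,  0.        ,  0.        ,  0.        ,  0.        ]), 'R': array([[ 4.32797477e-03, -9.99689931e-01, -2.45216514e-02],
       [-9.83466906e-01,  1.84210431e-04, -1.81087856e-01],
       [ 1.81036223e-01,  2.48999763e-02, -9.83161165e-01]]), 't': array([ 51.42022202, 5
[... 263 characters left out ...]
],
       [-0.3722971 ,  0.42400112, -0.82560155],
       [ 0.56040489, -0.60638672, -0.56412898]]), 't': array([423.83834015, 214.55728306, 815.77714544])}
wrist {'fx': 356.5395015607669, 'fy': 356.5395015607669, 'cx': 278.7273150079804, 'cy': 204.90347759225287, 'D': array([-0.0602928,  0.       ,  0.       ,  0.       ,  0.       ]), 'tool_from_camera': array([[-6.30606188e-04, -9.64951530e-01, -2.62427412e-01,
         6.54577231e+01],
       [ 9.99999786e-01, -6.54403479e-04,  3.28313948e-06,
         4.72252519e-01],
       [-1.74901482e-04, -2.62427353e-01,  9.64951736e-01,
        -1.41633838e+02],
       [ 0.00000000e+00,  0.00000000e+00,  0.00000000e+00,
         1.00000000e+00]])}
```

View pics/top0.png

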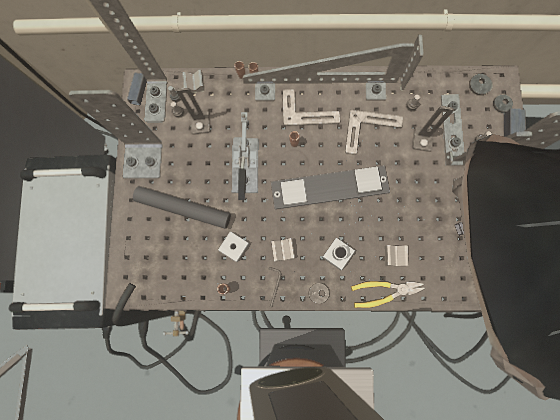

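View pics/scene0.png

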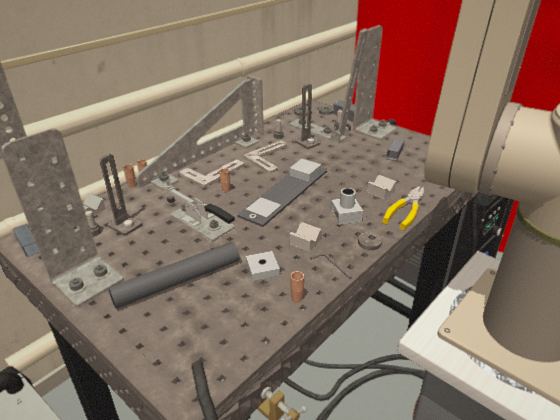

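The top view shows the spacer at (233,246), V blocks at (284,250) and (398,257), the saddle at (338,253), the pipe from (135,195) to (230,220), and the bar with pads at (293,191) and (369,179). The scene view shows that the higher pad is the right one (-y). Next I'll enlarge the top view.

```bash
python3 - <<'E'
import cv2
im=cv2.imread("pics/top0.png")
a=cv2.resize(im[160:275,125:275],None,fx=5,fy=5,interpolation=cv2.INTER_CUBIC)
b=cv2.resize(im[160:275,265:425],None,fx=5,fy=5,interpolation=cv2.INTER_CUBIC)
cv2.imwrite("pics/a.png",a);cv2.imwrite("pics/b.png",b)
E
```

```text
(no output)
```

View pics/a.png

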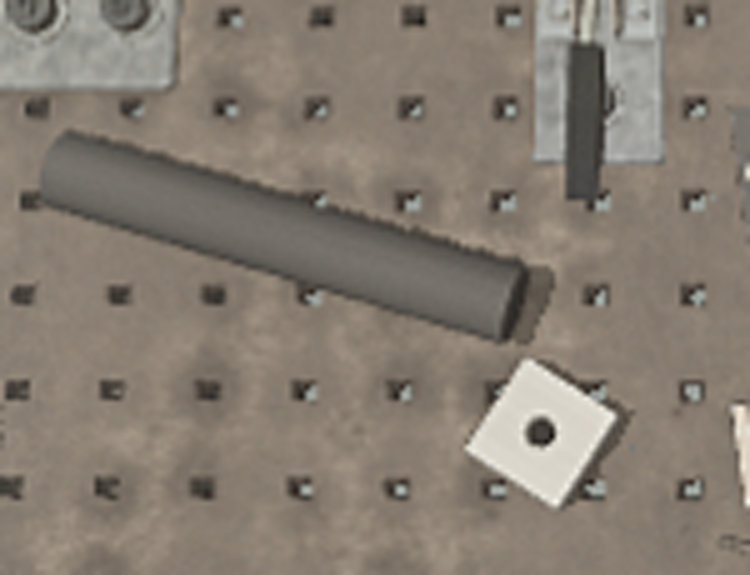

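View pics/b.png

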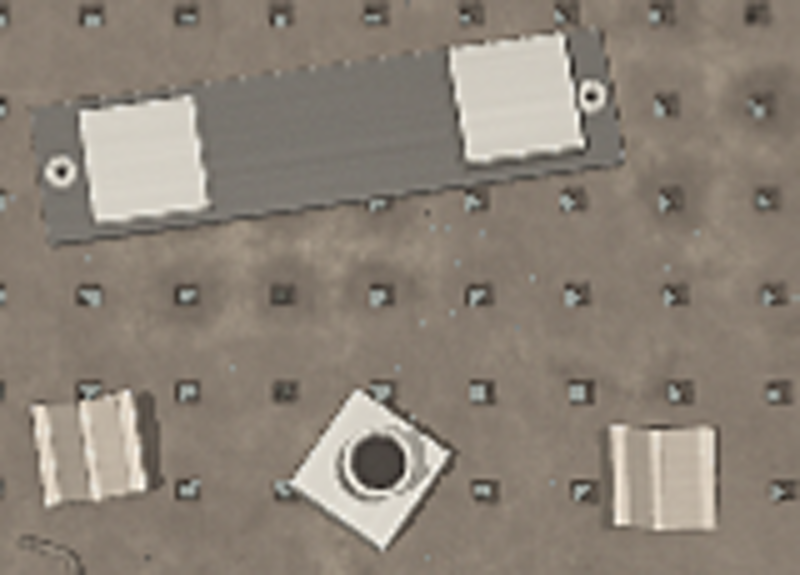

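```bash
cat > h.py <<'E'
import numpy as np, cv2
from bench import *
from scipy.spatial.transform import Rotation as Ro
def ray(name,px,pose=None):
    p=camera_params(name); K=np.array([[p['fx'],0,p['cx']],[0,p['fy'],p['cy']],[0,0,1]])
    n=cv2.undistortPoints(np.array(px,float).reshape(-1,1,2),K,p['D']).reshape(-1,2)
    d=np.c_[n,np.ones(len(n))]
    if name=="wrist":
        T=p['tool_from_camera']; R=Ro.from_euler('xyz',pose[1],degrees=True).as_matrix()
        return np.array(pose[0])+R@T[:3,3],(R@T[:3,:3]@d.T).T
    return -p['R'].T@p['t'],d@p['R']
def at(name,px,z,pose=None):
    c,d=ray(name,px,pose); return c+d*((np.asarray(z)-c[2])/d[:,2])[:,None]
def square(P):
    "centre, yaw mod 90, side lengths of 4 cyclic corners"
    s=np.roll(P,-1,0)-P; a=np.degrees(np.arctan2(s[:,1],s[:,0]))
    y=np.degrees(np.angle(np.mean(np.exp(4j*np.radians(a)))))/4
    return P.mean(0).round(1),round(y,1),np.linalg.norm(s,axis=1).round(0)
def goto(x,y,z,yaw,s=None):
    "tool-frame shift and turn to reach pose with tool straight down, tool x at world yaw"
    s=s or sense(); R=Ro.from_euler('xyz',s['tcp_rot'],degrees=True); G=Ro.from_euler('xyz',[180,0,yaw],degrees=True)
    d=R.inv().apply(np.array([x,y,z])-s['tool_pos']); r=(R.inv()*G).as_rotvec()
    print("t",round(s['time'],2),"pos",s['tool_pos'].round(1),"rpy",s['tcp_rot'].round(2),"gap",round(s['finger_gap'],1),"F",s['ft_force'].round(1))
    print("shift",d.round(1),"turn",r.round(3))
E
python3 - <<'E'
from h import *
def cr(p,ox): return (np.array(p)+.5)/5-.5+[ox,160]
f=lambda n,p,ox,z: print(n,*square(at("top",cr(p,ox),z)))
f("spacer",[(530,359),(620,413),(560,509),(466,450)],125,20)
f("low",[(79,110),(192,95),(210,207),(94,222)],265,12)
f("high",[(449,47),(564,32),(585,147),(467,162)],265,32)
f("bar",[(32,108),(603,28),(625,163),(52,245)],265,8)
f("v1",[(32,405),(130,390),(148,490),(47,507)],265,30)
f("v2",[(610,425),(716,427),(716,530),(612,525)],265,30)
f("sad",[(361,390),(455,455),(382,550),(290,484)],265,32)
print(at("top",cr([(378,462)],265),68))
P=at("top",cr([(70,130),(42,203),(500,342),(522,262)],125),21);print(P.mean(0))
a,b=P[:2].mean(0),P[2:].mean(0);print(np.linalg.norm(a-b),np.degrees(np.arctan2(*(a-b)[[1,0]])))
print(at("top",cr([(61,171),(592,96)],265),10))
im=snapshot("scene");c=cv2.resize(im[140:280,220:420],None,fx=4,fy=4,interpolation=cv2.INTER_CUBIC);cv2.imwrite("pics/s.png",c)
goto(500,150,230,0)
E
```

```text
spacer [445.  180.9  20. ] -31.7 [53. 56. 56. 55.]
low [587.1  31.4  12. ] 7.9 [59. 60. 60. 60.]
high [ 614.1 -156.7   32. ] 7.5 [59. 61. 60. 60.]
bar [600.  -63.9   8. ] 7.9 [300.  72. 297.  73.]
v1 [436.8  58.   30. ] 9.4 [49. 50. 50. 51.]
v2 [ 423.1 -222.7   30. ] -1.9 [52. 50. 50. 49.]
sad [426.3 -80.3  32. ] -36.7 [55. 59. 54. 58.]
[[427.03012588 -79.28784007  68.        ]]
[546.17951869 318.37083463  21.        ]
248.64725842816875 73.50516843860778
[[ 580.88342665   73.90969955   10.        ]
 [ 620.26826217 -199.80094286   10.        ]]
t 0.15 pos [ 157.6 -578.5  230.5] rpy [-1.7992e+02 -1.0000e-02  1.5230e+01] gap 85.6 F [-0.1 -0.2 -0.7]
shift [ 521.8 -612.9    1.4] turn [-0.001  0.     0.266]
```

View pics/s.png

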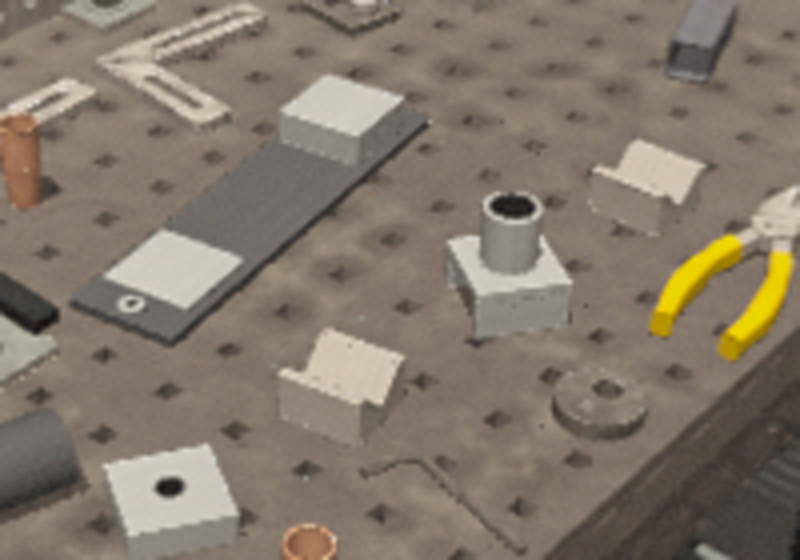

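The scene crop shows the open end of the saddle facing left (edge (448,240)-(475,295)), so its channel runs along about 53°. The bar's yaw is about 8.1° and its centre (600.5,-62.8). The high pad is at -y.

```bash
cat >> h.py <<'E'
def plan(gap,*wps,s=None,step=48,z_only=False):
    "rows (rounded) through waypoints (x,y,z,yaw[,n rows])"
    s=s or sense(); p=s['tool_pos'].copy(); R=Ro.from_euler('xyz',s['tcp_rot'],degrees=True); rows=[]
    print("t",round(s['time'],2),"pos",p.round(1),"rpy",s['tcp_rot'].round(2),"gap",round(s['finger_gap'],1),"F",s['ft_force'].round(1))
    for w in wps:
        q=np.array(w[:3],float); G=Ro.from_euler('xyz',[180,0,w[3]],degrees=True)
        n=max(1,int(np.ceil(np.linalg.norm(q-p)/step)),int(np.ceil((R.inv()*G).magnitude()/.145)),w[4] if len(w)>4 else 1)
        for k in range(n,0,-1):
            d=R.inv().apply((q-p)/k); r=(R.inv()*G).as_rotvec()/k
            d=np.round(d,0 if n>1 else 1); r=np.round(r,3)
            rows.append([gap,*d,*r]); p=p+R.apply(d); R=R*Ro.from_rotvec(r)
    for i in range(0,len(rows),10): print("["+",".join("["+",".join(f"{v:g}" for v in (np.array(r)+0.))+"]" for r in rows[i:i+10])+"]")
E
python3 - <<'E'
from h import *
plan(85,(400,-200,220,40),(420,181,200,58.3))
E
```

```text
t 0.15 pos [ 157.6 -578.5  230.5] rpy [-1.7992e+02 -1.0000e-02  1.5230e+01] gap 85.6 F [-0.1 -0.2 -0.7]
[[85,33,-30,1,0,0,-0.043],[85,35,-29,1,0,0,-0.043],[85,36,-27,1,0,0,-0.043],[85,37,-26,1,0,0,-0.043],[85,38,-24,1,0,0,-0.043],[85,39,-22,1,0,0,-0.043],[85,40,-21,1,0,0,-0.044],[85,41,-19,1,0,0,-0.043],[85,41,-17,1,-0.001,0,-0.044],[85,42,-15,2,0,-0.001,-0.043]]
[[85,33,-35,2,0,0,-0.04],[85,34,-34,3,0,0,-0.04],[85,35,-32,2,0,0,-0.04],[85,36,-31,3,0,0,-0.04],[85,38,-29,2,0,0,-0.04],[85,39,-28,3,0,0,-0.04],[85,40,-26,2,0,0,-0.04],[85,40,-24,3,0,0,-0.04]]
```

Emit:
servo_tool([
  [85, 33, -30, 1, 0, 0, -0.043],
  [85, 35, -29, 1, 0, 0, -0.043],
  [85, 36, -27, 1, 0, 0, -0.043],
  [85, 37, -26, 1, 0, 0, -0.043],
  [85, 38, -24, 1, 0, 0, -0.043],
  [85, 39, -22, 1, 0, 0, -0.043],
  [85, 40, -21, 1, 0, 0, -0.043],
  [85, 41, -19, 1, 0, 0, -0.043],
  [85, 41, -17, 1, 0, 0, -0.043],
  [85, 42, -15, 2, 0, 0, -0.043],
], force=60)

```text
time: 1.15
tool_pos: [401.5, -187.7, 215.8]
tcp_rot: [-179.7, -0.1, 40.2]
ft_force: [1.1, -0.6, 0.0]
finger_gap: 84.6
```

Emit:
servo_tool([
  [85, 33, -35, 2, 0, 0, -0.04],
  [85, 34, -34, 3, 0, 0, -0.04],
  [85, 35, -32, 2, 0, 0, -0.04],
  [85, 36, -31, 3, 0, 0, -0.04],
  [85, 38, -29, 2, 0, 0, -0.04],
  [85, 39, -28, 3, 0, 0, -0.04],
  [85, 40, -26, 2, 0, 0, -0.04],
  [85, 40, -24, 3, 0, 0, -0.04],
])

```text
time: 1.95
tool_pos: [416.6, 208.8, 196.8]
tcp_rot: [-179.9, -0.3, 59.3]
ft_force: [0.8, -0.7, 0.1]
finger_gap: 84.8
```

```bash
python3 - <<'E'
from h import *
plan(85,(420,181,200,58.3))
E
```

```text
t 1.95 pos [416.6 208.8 196.8] rpy [-179.91   -0.32   59.32] gap 84.8 F [ 0.8 -0.7  0.1]
[[85,-22.1,17.1,-3.3,-0.002,-0.006,0.018]]
```

Emit:
servo_tool([
  [85, -18, 17, 20, 0, -0.006, 0.018],
  [85, 0, 0, 10, 0, 0, 0],
  [85, 0, 0, 0, 0, 0, 0],
])

```text
time: 2.25
tool_pos: [419.0, 195.0, 165.1]
tcp_rot: [-179.8, -0.0, 59.4]
ft_force: [0.7, 0.1, -0.4]
finger_gap: 84.9
```

```bash
python3 - <<'E'
from h import *
s=sense();im=snapshot("wrist");cv2.imwrite("pics/w1.png",im)
np.save("p1.npy",[s['tool_pos'],s['tcp_rot']])
plan(85,(445,181,80,58.3))
E
```

```text
t 2.3 pos [419.2 194.5 165.6] rpy [-1.7981e+02 -4.0000e-02  5.9380e+01] gap 84.7 F [ 0.1 -0.4 -0.5]
[[85,1,15,43,-0.002,0,0.009],[85,1,14,43,-0.001,-0.001,0.01]]
```

View pics/w1.png

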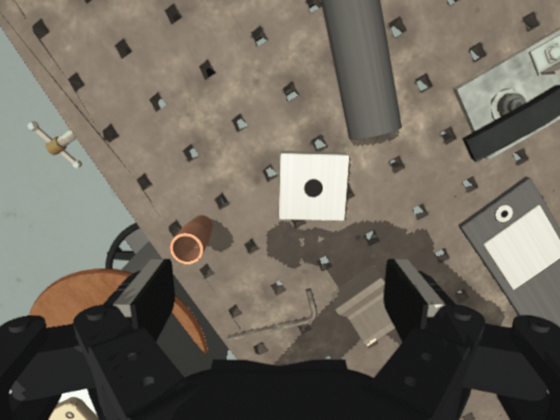

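The wrist view shows the spacer with corners (281,152), (349,154), (347,220), (279,219) and its hole at (313,187). It also shows the low pad's corner.

```bash
python3 - <<'E'
from h import *
P=np.load("p1.npy")
print(square(at("wrist",[(281,152),(349,154),(347,220),(279,219)],20,P)),at("wrist",[(313,187)],20,P))
print(at("wrist",[(504,213)],10,P))
plan(85,(445,181,60,58.3,4))
E
```

```text
(array([444.6, 183. ,  20. ]), np.float64(-31.3), array([55., 56., 57., 56.])) [[443.91075219 183.43288114  20.        ]]
[[579.01258733  74.13079553  10.        ]]
t 2.3 pos [419.2 194.5 165.6] rpy [-1.7981e+02 -4.0000e-02  5.9380e+01] gap 84.7 F [ 0.1 -0.4 -0.5]
[[85,0,7,26,-0.001,0,0.005],[85,1,7,27,-0.001,0,0.005],[85,0,8,26,-0.001,0,0.004],[85,1,7,27,0,-0.001,0.005]]
```

Emit:
servo_tool([
  [85, 1, 7, 26, -0.001, 0, 0.005],
  [85, 1, 7, 27, -0.001, 0, 0.004],
  [85, 1, 7, 26, -0.001, 0, 0.004],
  [85, 1, 6, 22, 0, 0, 0],
  [85, 0, 0, 0, 0, 0, 0],
])

```text
time: 2.8
tool_pos: [450.0, 180.7, 67.1]
tcp_rot: [179.7, -0.4, 58.0]
ft_force: [0.1, 0.0, 0.3]
finger_gap: 85.2
```

```bash
python3 - <<'E'
from h import *
plan(85,(444.5,182,3,58.5,4))
E
```

```text
t 2.8 pos [450.  180.7  67.1] rpy [179.68  -0.42  58.05] gap 85.2 F [0.1 0.  0.3]
[[85,-1,-1,16,0.001,-0.002,-0.002],[85,0,-2,16,0.002,-0.002,-0.002],[85,-1,-1,16,0.001,-0.002,-0.002],[85,0,-2,16,0.002,-0.001,-0.002]]
```

Emit:
servo_tool([
  [85, -1, -2, 16, 0.001, -0.002, -0.002],
  [85, -1, -2, 16, 0.001, -0.002, -0.002],
  [85, -1, -2, 16, 0.001, -0.002, -0.002],
  [85, 0, -1, 13, 0.001, -0.001, -0.002],
  [85, 0, 0, 0, 0, 0, 0],
  [85, 0, 0, 0, 0, 0, 0],
])

```text
time: 3.4
tool_pos: [447.3, 180.8, 10.2]
tcp_rot: [179.6, -0.3, 58.1]
ft_force: [0.1, 0.4, -0.2]
finger_gap: 85.2
```

```bash
python3 - <<'E'
from h import *
plan(85,(444.5,182,3,58.5,1))
E
```

```text
t 3.4 pos [447.3 180.8  10.2] rpy [179.64  -0.33  58.13] gap 85.2 F [ 0.1  0.4 -0.2]
[[85,-0.5,-3.1,7.1,0.006,-0.006,-0.006]]
```

Emit:
servo_tool([
  [85, 0, -2.5, 6, 0.006, -0.006, -0.006],
  [85, 0, -1, 3, 0, 0, 0],
  [85, 0, 0, 0, 0, 0, 0],
  [50, 0, 0, 0, 0, 0, 0],
  [50, 0, 0, 0, 0, 0, 0],
  [50, 0, 0, 0, 0, 0, 0],
  [50, 0, 0, 0, 0, 0, 0],
  [50, 0, 0, 0, 0, 0, 0],
], force=60)

```text
time: 4.2
tool_pos: [446.4, 183.7, 3.4]
tcp_rot: [179.8, -0.2, 58.5]
ft_force: [0.2, -0.3, -0.4]
finger_gap: 54.9
```

```bash
python3 - <<'E'
from h import *
plan(50,(444.5,182,3,58.5,1))
E
```

```text
t 4.2 pos [446.4 183.7   3.4] rpy [ 1.7984e+02 -1.5000e-01  5.8520e+01] gap 54.9 F [ 0.2 -0.3 -0.4]
[[50,-2.4,-0.8,0.4,0.003,-0.003,0]]
```

```bash
python3 - <<'E'
from h import *
plan(50,(446,183,130,58.5,4),(587,-10,150,98.1,8))
E
```

```text
t 4.2 pos [446.4 183.7   3.4] rpy [ 1.7984e+02 -1.5000e-01  5.8520e+01] gap 54.9 F [ 0.2 -0.3 -0.4]
[[50,0,0,-32,0.001,-0.001,0],[50,0,0,-32,0.001,-0.001,0],[50,0,0,-31,0,0,0],[50,-1,0,-32,0.001,-0.001,0],[50,-11,28,-2,0,0,-0.086],[50,-14,27,-3,0,0,-0.086],[50,-16,25,-2,0,0,-0.086],[50,-18,24,-3,0,0,-0.087],[50,-20,22,-2,0,0,-0.086],[50,-22,20,-3,0,0,-0.087]]
[[50,-23,18,-2,0,0,-0.086],[50,-25,17,-3,0,0,-0.087]]
```

Emit:
servo_tool([
  [50, 0, 0, -32, 0.001, -0.001, 0],
  [50, 0, 0, -32, 0.001, -0.001, 0],
  [50, 0, 0, -31, 0, 0, 0],
  [50, -1, 0, -32, 0.001, -0.001, 0],
  [50, -11, 28, -2, 0, 0, -0.086],
  [50, -14, 27, -3, 0, 0, -0.086],
  [50, -16, 25, -2, 0, 0, -0.086],
  [50, -18, 24, -3, 0, 0, -0.087],
  [50, -20, 22, -2, 0, 0, -0.086],
  [50, -22, 20, -3, 0, 0, -0.087],
])

```text
time: 5.2
tool_pos: [550.9, 35.4, 146.7]
tcp_rot: [-179.5, 0.1, 89.6]
ft_force: [0.5, 0.7, -2.0]
finger_gap: 54.2
```

Emit:
servo_tool([
  [50, -23, 18, 0, 0, 0, -0.086],
  [50, -15, 12, 0, 0, 0, -0.06],
  [50, 0, 0, 0, 0, 0, 0],
  [50, 0, 0, 0, 0, 0, 0],
  [50, 0, 0, 0, 0, 0, 0],
])

```text
time: 5.7
tool_pos: [583.1, -6.7, 144.5]
tcp_rot: [-179.4, 0.0, 98.1]
ft_force: [0.2, 0.1, -2.7]
finger_gap: 54.3
```

```bash
python3 - <<'E'
from h import *
s=sense();im=snapshot("wrist");cv2.imwrite("pics/w2.png",im)
np.save("p2.npy",[s['tool_pos'],s['tcp_rot']])
plan(50,(586.8,33.3,90,98.1,4))
E
```

```text
t 5.75 pos [583.   -6.5 144.4] rpy [-1.7935e+02  1.0000e-02  9.8130e+01] gap 54.4 F [-0.5  0.2 -2.5]
[[50,10,3,14,-0.003,0,0],[50,10,2,13,-0.003,0,0],[50,9,2,14,-0.003,0,0],[50,10,3,13,-0.002,0,0.001]]
```

View pics/w2.png

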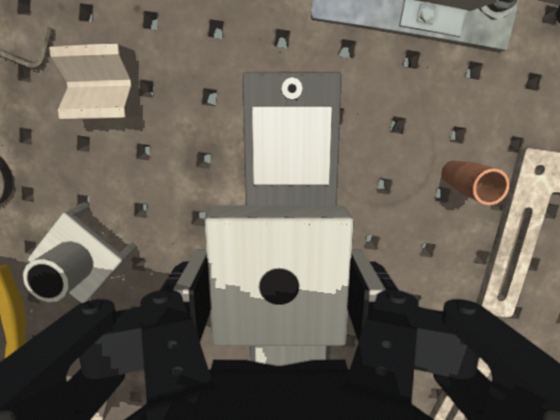

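The wrist view shows the low pad at (253,106), (331,107), (329,185), (254,184) and the screw at (292,88). The held spacer has its hole at (279,286) and its top front edge from (206,219) to (352,219).

```bash
cat >> h.py <<'E'
def intool(px,zt):
    "wrist pixel -> tool coords on plane tool z = zt"
    return at("wrist",px,zt,([0,0,0],[0,0,0]))
E
python3 - <<'E'
from h import *
P=np.load("p2.npy")
print(square(at("wrist",[(253,106),(331,107),(329,185),(254,184)],12,P)),at("wrist",[(292,88)],10,P))
print(intool([(279,286),(206,219),(352,219)],-16.6), intool([(210,345),(350,345),(206,219),(352,219)],-16.6))
E
```

```text
(array([585.4,  31.4,  12. ]), np.float64(7.8), array([58., 59., 59., 59.])) [[579.26684456  73.95339726  10.        ]]
[[ -0.900822    -0.78309797 -16.6       ]
 [ 26.41396935 -27.66040848 -16.6       ]
 [ 26.372893    26.12333932 -16.6       ]] [[-28.0929317  -29.25288636 -16.6       ]
 [-28.15903197  28.50145949 -16.6       ]
 [ 26.41396935 -27.66040848 -16.6       ]
 [ 26.372893    26.12333932 -16.6       ]]
```

Emit:
servo_tool([
  [50, 11, 2, 14, -0.004, 0, 0],
  [50, 11, 2, 20, -0.004, 0, 0],
  [50, 9, 2, 20, -0.002, 0, 0],
  [50, 8, 2, 20, 0, 0, 0],
  [50, 0, 0, 15, 0, 0, 0],
  [50, 0, 0, 0, 0, 0, 0],
  [50, 0, 0, 0, 0, 0, 0],
])

```text
time: 6.45
tool_pos: [581.4, 42.1, 48.4]
tcp_rot: [-179.9, -0.1, 98.3]
ft_force: [0.8, -0.3, -1.4]
finger_gap: 54.7
```

```bash
python3 - <<'E'
from h import *
plan(50,(586.2,32.3,30,98.1,2))
E
```

```text
t 6.45 pos [581.4  42.1  48.4] rpy [-1.7991e+02 -9.0000e-02  9.8310e+01] gap 54.7 F [ 0.8 -0.3 -1.4]
[[50,-5,2,9,-0.001,-0.001,0.002],[50,-5,1,9,-0.001,-0.001,0.002]]
```

Emit:
servo_tool([
  [50, -5, 2, 9, -0.001, -0.001, 0.002],
  [50, -4, 2, 8, -0.001, -0.001, 0.002],
  [50, 0, 0, 0, 0, 0, 0],
  [50, 0, 0, 0, 0, 0, 0],
])

```text
time: 6.85
tool_pos: [589.1, 32.0, 32.6]
tcp_rot: [179.7, 0.1, 98.0]
ft_force: [1.0, 0.0, -2.2]
finger_gap: 54.1
```

```bash
python3 - <<'E'
from h import *
plan(50,(586.2,32.3,15,98.1,1))
E
```

```text
t 6.85 pos [589.1  32.   32.6] rpy [1.7973e+02 9.0000e-02 9.7980e+01] gap 54.1 F [ 1.   0.  -2.2]
[[50,0.7,-2.9,17.6,0.005,0.002,-0.002]]
```

Emit:
servo_tool([
  [50, 0.5, -1.5, 6, 0.003, 0, 0],
  [50, 0, -1, 6, 0.002, 0, 0],
  [50, 0, 0, 3, 0, 0, 0],
  [50, 0, 0, 0, 0, 0, 0],
  [50, 0, 0, 0, 0, 0, 0],
])

```text
time: 7.35
tool_pos: [586.9, 31.8, 17.0]
tcp_rot: [180.0, 0.1, 97.9]
ft_force: [-0.1, -0.5, -1.6]
finger_gap: 54.4
```

```bash
python3 - <<'E'
from h import *
plan(50,(586.2,32.3,15,98.1,1))
E
```

```text
t 7.35 pos [586.9  31.8  17. ] rpy [1.7998e+02 1.0000e-01 9.7940e+01] gap 54.4 F [-0.1 -0.5 -1.6]
[[50,0.6,-0.6,2,0,0.002,-0.003]]
```

Emit:
servo_tool([
  [50, 0.5, -0.5, 2, 0, 0, 0],
  [50, 0, 0, 1, 0, 0, 0],
  [50, 0, 0, 0, 0, 0, 0],
])

```text
time: 7.65
tool_pos: [587.1, 32.2, 15.9]
tcp_rot: [179.9, 0.1, 98.0]
ft_force: [-0.4, -0.8, -1.9]
finger_gap: 54.6
```

Emit:
servo_tool([
  [80, 0, 0, 0, 0, 0, 0],
  [80, 0, 0, 0, 0, 0, 0],
  [80, 0, 0, 0, 0, 0, 0],
  [80, 0, 0, 0, 0, 0, 0],
  [85, 0, 0, -25, 0, 0, 0],
  [85, 0, 0, -40, 0, 0, 0],
  [85, -10, 0, -40, 0, 0, 0],
  [85, -15, 0, -20, 0, 0, 0],
  [85, 0, 0, 0, 0, 0, 0],
  [85, 0, 0, 0, 0, 0, 0],
])

```text
time: 8.65
tool_pos: [589.6, 7.7, 143.9]
tcp_rot: [180.0, 0.1, 98.0]
ft_force: [-0.5, 0.8, -0.1]
finger_gap: 85.0
```

```bash
python3 - <<'E'
from h import *
s=sense();im=snapshot("wrist");cv2.imwrite("pics/w3.png",im)
np.save("p3.npy",[s['tool_pos'],s['tcp_rot']])
plan(85,(437,40,150,99.4,4))
E
```

```text
t 8.7 pos [589.6   7.7 143.7] rpy [1.7999e+02 1.2000e-01 9.8000e+01] gap 84.9 F [-0.1 -0.   0.8]
[[85,13,-37,-2,0,0.001,-0.006],[85,14,-36,-1,0,0,-0.006],[85,14,-37,-2,0,0.001,-0.006],[85,14,-36,-1,0,0,-0.006]]
```

View pics/w3.png

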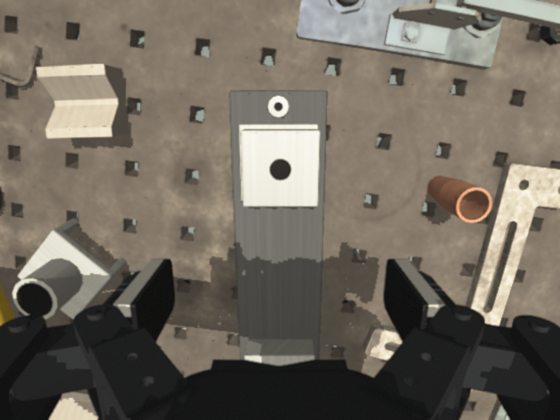

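The wrist view shows the spacer seated on the low pad with corners (241,130), (319,129), (319,206), (242,207), hole (280,169) and screw (278,106). V block 1 is at (38,66), (105,64), (118,135), (48,138).

```bash
python3 - <<'E'
from h import *
P=np.load("p3.npy")
print(square(at("wrist",[(241,130),(319,129),(319,206),(242,207)],32,P)),at("wrist",[(280,169)],32,P),at("wrist",[(278,106)],10,P))
print(square(at("wrist",[(38,66),(105,64),(118,135),(48,138)],30,P)))
print(at("wrist",[(230,91),(326,90),(239,340),(319,340)],8,P))
E
```

```text
(array([586.7,  30.8,  32. ]), np.float64(8.5), array([55., 56., 57., 56.])) [[586.49432688  30.75871849  32.        ]] [[578.99678174  74.05553505  10.        ]]
(array([438. ,  58.9,  30. ]), np.float64(9.5), array([48., 48., 53., 50.]))
[[ 541.97718324   79.98489231    8.        ]
 [ 612.86605306   90.60734953    8.        ]
 [ 572.03626397 -133.64191264    8.        ]
 [ 644.17043298 -123.61965797    8.        ]]
```

```bash
python3 - <<'E'
from h import *
plan(85,(438,59,70,9.5,12),(438,59,62,9.5,2))
E
```

```text
t 8.7 pos [589.6   7.7 143.7] rpy [1.7999e+02 1.2000e-01 9.8000e+01] gap 84.9 F [-0.1 -0.   0.8]
[[85,6,-12,6,0,0,0.129],[85,4,-13,6,0,0,0.129],[85,3,-13,6,0,0,0.129],[85,1,-13,6,0,0,0.129],[85,-1,-13,6,0,0,0.129],[85,-2,-13,6,0,0,0.129],[85,-4,-13,6,0,0,0.128],[85,-6,-12,6,0,0,0.129],[85,-7,-11,6,0.001,0,0.128],[85,-8,-11,7,0,0,0.129]]
[[85,-10,-9,6,0.001,0,0.128],[85,-11,-8,7,0,0,0.129],[85,0,0,4,0,0,0],[85,0,0,4,0,0,0]]
```

Emit:
servo_tool([
  [85, 6, -12, 6, 0, 0, 0.129],
  [85, 4, -13, 6, 0, 0, 0.129],
  [85, 3, -13, 6, 0, 0, 0.129],
  [85, 1, -13, 6, 0, 0, 0.129],
  [85, -1, -13, 6, 0, 0, 0.129],
  [85, -2, -13, 6, 0, 0, 0.129],
  [85, -4, -13, 6, 0, 0, 0.128],
  [85, -6, -12, 6, 0, 0, 0.129],
  [85, -7, -11, 6, 0, 0, 0.128],
  [85, -8, -11, 7, 0, 0, 0.129],
])

```text
time: 9.7
tool_pos: [446.7, 59.7, 61.7]
tcp_rot: [-179.4, 1.5, 21.5]
ft_force: [-0.6, -0.8, 0.7]
finger_gap: 84.9
```

Emit:
servo_tool([
  [85, -10, -9, 6, 0, 0, 0.128],
  [85, -11, -8, 6, 0, 0, 0.129],
  [85, 0, 0, 0, 0, 0, 0],
  [85, 0, 0, 0, 0, 0, 0],
])

```text
time: 10.1
tool_pos: [411.9, 71.9, 41.9]
tcp_rot: [-179.7, 2.4, 6.4]
ft_force: [0.6, -0.3, 0.2]
finger_gap: 85.0
```

```bash
python3 - <<'E'
from h import *
plan(85,(438,59,45,9.5,4))
E
```

```text
t 10.1 pos [411.9  71.9  41.9] rpy [-179.71    2.4     6.4 ] gap 85.0 F [ 0.6 -0.3  0.2]
[[85,6,4,-1,-0.002,0.01,-0.014],[85,6,4,-1,-0.001,0.011,-0.013],[85,6,4,-1,-0.002,0.01,-0.014],[85,6,4,-1,-0.001,0.011,-0.013]]
```

Emit:
servo_tool([
  [85, 7, 4, -1, -0.002, 0.01, -0.014],
  [85, 7, 4, -1, -0.002, 0.01, -0.014],
  [85, 6, 4, -1, -0.002, 0.01, -0.014],
  [85, 5, 3, 0, -0.002, 0.01, -0.012],
  [85, 0, 0, 0, 0, 0, 0],
  [85, 0, 0, 0, 0, 0, 0],
])

```text
time: 10.7
tool_pos: [444.1, 58.4, 45.1]
tcp_rot: [179.8, -0.2, 10.2]
ft_force: [-0.6, -0.2, 0.1]
finger_gap: 85.1
```

```bash
python3 - <<'E'
from h import *
plan(85,(438,59,4,9.5,4))
E
```

```text
t 10.7 pos [444.1  58.4  45.1] rpy [179.83  -0.23  10.2 ] gap 85.1 F [-0.6 -0.2  0.1]
[[85,-2,0,10,0.001,-0.001,0.003],[85,-1,-1,10,0.001,-0.001,0.003],[85,-2,0,11,0.001,-0.001,0.003],[85,-1,-1,10,0,-0.001,0.003]]
```

Emit:
servo_tool([
  [85, -2, 0, 10, 0.001, -0.001, 0.003],
  [85, -2, -0.5, 10, 0.001, -0.001, 0.003],
  [85, -1, 0, 11, 0.001, -0.001, 0.003],
  [85, -0.5, 0, 4, 0, 0, 0.002],
  [85, 0, 0, 0, 0, 0, 0],
  [85, 0, 0, 0, 0, 0, 0],
])

```text
time: 11.3
tool_pos: [436.2, 58.0, 5.5]
tcp_rot: [-179.9, 0.1, 9.5]
ft_force: [0.5, -0.4, 0.5]
finger_gap: 85.1
```

```bash
python3 - <<'E'
from h import *
plan(85,(438,59,4,9.5,1))
E
```

```text
t 11.3 pos [436.2  58.    5.5] rpy [-1.7995e+02  1.4000e-01  9.5100e+00] gap 85.1 F [ 0.5 -0.4  0.5]
[[85,1.9,-0.6,1.5,-0.001,0.002,0]]
```

Emit:
servo_tool([
  [85, 1.5, -0.5, 1, 0, 0, 0],
  [85, 0, 0, 0, 0, 0, 0],
  [45, 0, 0, 0, 0, 0, 0],
  [45, 0, 0, 0, 0, 0, 0],
  [45, 0, 0, 0, 0, 0, 0],
  [45, 0, 0, 0, 0, 0, 0],
  [45, 0, 0, 0, 0, 0, 0],
  [45, 0, 0, 0, 0, 0, 0],
], force=60)

```text
time: 12.1
tool_pos: [439.1, 59.1, 5.9]
tcp_rot: [-180.0, -0.0, 9.5]
ft_force: [0.5, 0.0, 0.2]
finger_gap: 48.7
```

```bash
python3 - <<'E'
from h import *
plan(45,(438,59,140,9.5,5),(588,0,155,98.1,15))
E
```

```text
t 12.1 pos [439.1  59.1   5.9] rpy [-179.96   -0.      9.52] gap 48.7 F [0.5 0.  0.2]
[[45,0,0,-27,0,0,0],[45,0,0,-27,0,0,0],[45,0,0,-27,0,0,0],[45,-1,0,-27,0,0,0],[45,0,0,-26,-0.001,0,0],[45,9,6,-1,0,0,-0.103],[45,9,6,-1,0,0,-0.103],[45,8,7,-1,0,0,-0.103],[45,7,8,-1,0,0,-0.103],[45,6,9,-1,0,0,-0.103]]
[[45,5,9,-1,0,0,-0.103],[45,4,10,-1,0,0,-0.103],[45,3,10,-1,0,0,-0.103],[45,2,11,-1,0,0,-0.103],[45,1,11,-1,0,0,-0.103],[45,0,11,-1,0,0,-0.103],[45,-1,11,-1,0,0,-0.103],[45,-2,10,-1,0,0,-0.103],[45,-3,10,-1,0,0,-0.103],[45,-4,10,-1,0,0,-0.104]]
```

Emit:
servo_tool([
  [45, 0, 0, -27, 0, 0, 0],
  [45, 0, 0, -27, 0, 0, 0],
  [45, 0, 0, -27, 0, 0, 0],
  [45, 0, 0, -27, 0, 0, 0],
  [45, 0, 0, -26, 0, 0, 0],
  [45, 9, 6, -1, 0, 0, -0.103],
  [45, 9, 6, -1, 0, 0, -0.103],
  [45, 8, 7, -1, 0, 0, -0.103],
  [45, 7, 8, -1, 0, 0, -0.103],
  [45, 6, 9, -1, 0, 0, -0.103],
])

```text
time: 13.1
tool_pos: [484.2, 39.3, 144.0]
tcp_rot: [-179.5, 0.5, 40.1]
ft_force: [-0.4, 0.5, -3.3]
finger_gap: 48.5
```

Emit:
servo_tool([
  [45, 5, 9, -1, 0, 0, -0.103],
  [45, 4, 10, -1, 0, 0, -0.103],
  [45, 3, 10, -1, 0, 0, -0.103],
  [45, 2, 11, -1, 0, 0, -0.103],
  [45, 1, 11, -1, 0, 0, -0.103],
  [45, 0, 11, -1, 0, 0, -0.103],
  [45, -1, 11, -1, 0, 0, -0.103],
  [45, -2, 10, -1, 0, 0, -0.103],
  [45, -2, 8, -1, 0, 0, -0.06],
  [45, 0, 0, 0, 0, 0, 0],
])

```text
time: 14.1
tool_pos: [571.3, 5.6, 142.6]
tcp_rot: [-178.4, -0.1, 93.0]
ft_force: [0.0, 1.2, -3.3]
finger_gap: 48.2
```

Emit:
servo_tool([
  [45, 0, 0, 0, 0, 0, 0],
  [45, 0, 0, 0, 0, 0, 0],
])

```text
time: 14.3
tool_pos: [570.0, 5.8, 141.1]
tcp_rot: [-178.2, -0.2, 92.8]
ft_force: [-0.6, -0.5, -3.5]
finger_gap: 48.7
```

```bash
python3 - <<'E'
from h import *
s=sense();im=snapshot("wrist");cv2.imwrite("pics/w4.png",im)
np.save("p4.npy",[s['tool_pos'],s['tcp_rot']])
plan(45,(586.7,31.3,70,98.1,4))
E
```

```text
t 14.35 pos [569.8   5.9 141. ] rpy [-1.7818e+02 -1.6000e-01  9.2820e+01] gap 48.6 F [-0.2  0.6 -4.2]
[[45,6,5,18,-0.008,-0.001,-0.023],[45,6,5,18,-0.008,-0.001,-0.023],[45,6,5,17,-0.008,-0.001,-0.023],[45,6,5,18,-0.008,-0.001,-0.023]]
```

View pics/w4.png

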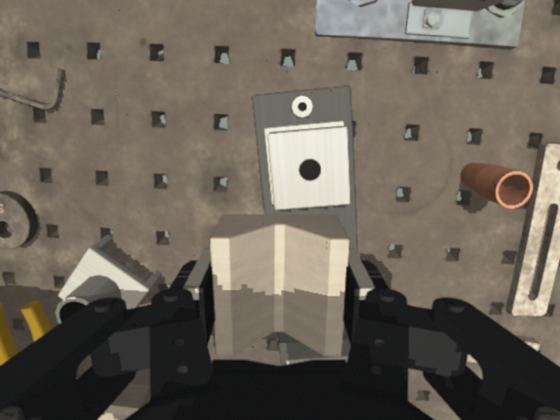

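The wrist view shows the V block in hand with its groove along tool x and top corners about (214,238), (348,238), (345,357), (213,355). The spacer has stayed on the pad with its hole at (310,170).

```bash
python3 - <<'E'
from h import *
P=np.load("p4.npy")
print(intool([(214,238),(348,238),(345,357),(213,355)],-24.4),intool([(279,222)],-8))
print(at("wrist",[(310,170)],32,P),at("wrist",[(302,106)],10,P))
E
```

```text
[[ 21.82303175 -23.4811952  -24.4       ]
 [ 21.78240065  23.4889772  -24.4       ]
 [-27.90917111  25.11645848 -24.4       ]
 [-26.91767388 -26.50186373 -24.4       ]] [[22.38466233 -0.68371347 -8.        ]]
[[586.78560239  30.23138453  32.        ]] [[579.00321584  74.07151496  10.        ]]
```

Emit:
servo_tool([
  [45, 6, 5, 15, -0.008, -0.001, -0.023],
  [45, 6, 4, 15, -0.008, -0.001, -0.023],
  [45, 6, 4, 15, -0.008, -0.001, -0.023],
  [45, 6, 4, 15, -0.007, -0.001, -0.022],
  [45, 0, 0, 0, 0, 0, 0],
  [45, 0, 0, 0, 0, 0, 0],
  [45, 0, 0, 0, 0, 0, 0],
])

```text
time: 15.05
tool_pos: [582.6, 32.2, 80.7]
tcp_rot: [179.9, 0.0, 97.9]
ft_force: [0.7, 0.3, -3.8]
finger_gap: 48.5
```

```bash
python3 - <<'E'
from h import *
plan(45,(586.5,33.5,55,98.1,3))
E
```

```text
t 15.05 pos [582.6  32.2  80.7] rpy [1.7993e+02 2.0000e-02 9.7870e+01] gap 48.5 F [ 0.7  0.3 -3.8]
[[45,0,1,9,0,0,-0.001],[45,0,1,8,0.001,0,-0.002],[45,1,2,9,0,0,-0.001]]
```

Emit:
servo_tool([
  [45, 0, 1.5, 9, 0, 0, -0.001],
  [45, 0.5, 1.5, 9, 0, 0, -0.002],
  [45, 0.5, 1, 9, 0, 0, -0.001],
  [45, 0, 0, 5, 0, 0, 0],
  [45, 0, 0, 0, 0, 0, 0],
  [45, 0, 0, 0, 0, 0, 0],
])

```text
time: 15.65
tool_pos: [587.9, 32.9, 47.7]
tcp_rot: [179.8, 0.1, 98.0]
ft_force: [-0.3, -0.5, -2.4]
finger_gap: 48.6
```

```bash
python3 - <<'E'
from h import *
plan(45,(586.5,33.5,38,98.1,1))
E
```

```text
t 15.65 pos [587.9  32.9  47.7] rpy [1.798e+02 6.000e-02 9.798e+01] gap 48.6 F [-0.3 -0.5 -2.4]
[[45,0.8,-1.3,9.7,0.003,0.001,-0.002]]
```

Emit:
servo_tool([
  [45, 0.5, -0.8, 4, 0.003, 0.001, -0.002],
  [45, 0, -0.3, 3, 0, 0, 0],
  [45, 0, 0, 1, 0, 0, 0],
  [45, 0, 0, 0, 0, 0, 0],
  [45, 0, 0, 0, 0, 0, 0],
])

```text
time: 16.15
tool_pos: [587.1, 33.2, 39.7]
tcp_rot: [179.9, 0.0, 98.1]
ft_force: [-0.5, -0.5, -4.1]
finger_gap: 48.3
```

```bash
python3 - <<'E'
from h import *
plan(45,(586.5,33.5,38,98.1,1))
E
```

```text
t 16.15 pos [587.1  33.2  39.7] rpy [1.7993e+02 1.0000e-02 9.8110e+01] gap 48.3 F [-0.5 -0.5 -4.1]
[[45,0.3,-0.6,1.7,0.001,0,0]]
```

Emit:
servo_tool([
  [45, 0.3, -0.4, 1.5, 0, 0, 0],
  [45, 0, 0, 1, 0, 0, 0],
  [45, 0, 0, 0, 0, 0, 0],
  [80, 0, 0, 0, 0, 0, 0],
  [80, 0, 0, 0, 0, 0, 0],
  [80, 0, 0, 0, 0, 0, 0],
  [80, 0, 0, 0, 0, 0, 0],
  [85, 0, 0, -25, 0, 0, 0],
  [85, 0, 0, -40, 0, 0, 0],
  [85, 0, 0, -30, 0, 0, 0],
])

```text
time: 17.15
tool_pos: [584.2, 33.5, 131.2]
tcp_rot: [-179.7, -0.0, 98.1]
ft_force: [1.0, 0.2, -0.0]
finger_gap: 85.1
```

```bash
python3 - <<'E'
from h import *
plan(85,(424,-222.5,90,-1.9,15))
E
```

```text
t 17.15 pos [584.2  33.5 131.2] rpy [-1.7972e+02 -5.0000e-02  9.8100e+01] gap 85.1 F [ 1.   0.2 -0. ]
[[85,-15,-13,3,0,0,0.116],[85,-17,-11,3,0,0,0.116],[85,-18,-9,3,0,0,0.116],[85,-19,-7,3,0,0,0.116],[85,-20,-5,3,0,0,0.116],[85,-20,-2,3,0,0,0.117],[85,-20,0,3,0,0.001,0.116],[85,-20,2,3,0,0,0.117],[85,-20,5,3,0,0.001,0.116],[85,-19,7,2,0,0.001,0.117]]
[[85,-18,9,3,-0.001,0,0.116],[85,-17,11,2,0,0.001,0.117],[85,-15,13,3,-0.001,0,0.116],[85,-14,14,2,0,0.001,0.117],[85,-12,16,3,-0.001,0,0.116]]
```

Emit:
servo_tool([
  [85, -15, -13, 0, 0, 0, 0.116],
  [85, -17, -11, 0, 0, 0, 0.116],
  [85, -18, -9, 0, 0, 0, 0.116],
  [85, -19, -7, 0, 0, 0, 0.116],
  [85, -20, -5, 0, 0, 0, 0.116],
  [85, -20, -2, 0, 0, 0, 0.117],
  [85, -20, 0, 3, 0, 0, 0.116],
  [85, -20, 2, 3, 0, 0, 0.117],
  [85, -20, 5, 3, 0, 0, 0.116],
  [85, -19, 7, 3, 0, 0, 0.117],
])

```text
time: 18.15
tool_pos: [478.6, -141.0, 129.3]
tcp_rot: [179.5, -0.7, 29.2]
ft_force: [0.0, -0.4, 0.2]
finger_gap: 84.8
```

Emit:
servo_tool([
  [85, -18, 9, 3, 0, 0, 0.116],
  [85, -17, 11, 3, 0, 0, 0.117],
  [85, -15, 13, 3, 0, 0, 0.116],
  [85, -14, 14, 3, 0, 0, 0.11],
  [85, -8, 10, 0, 0, 0, 0.06],
  [85, 0, 0, 0, 0, 0, 0],
  [85, 0, 0, 0, 0, 0, 0],
])

```text
time: 18.85
tool_pos: [422.5, -222.1, 117.4]
tcp_rot: [179.8, -1.0, -2.1]
ft_force: [0.2, -0.2, 0.0]
finger_gap: 84.9
```

```bash
python3 - <<'E'
from h import *
plan(85,(424,-222.5,48,-1.9,5))
E
```

```text
t 18.85 pos [ 422.5 -222.1  117.4] rpy [179.79  -1.05  -2.15] gap 84.9 F [ 0.2 -0.2  0. ]
[[85,0,0,14,0.001,-0.004,-0.001],[85,0,0,14,0.001,-0.004,-0.001],[85,0,0,14,0.001,-0.003,-0.001],[85,0,0,14,0,-0.004,-0.001],[85,1,0,13,0.001,-0.003,0]]
```

Emit:
servo_tool([
  [85, 0, 0, 20, 0.001, -0.006, -0.001],
  [85, 0, 0, 22, 0.001, -0.005, -0.001],
  [85, 0, 0, 22, 0.001, -0.004, 0],
  [85, 0, 0, 20, 0, -0.003, 0],
  [85, 0, 0, 10, 0, 0, 0],
  [85, 0, 0, 0, 0, 0, 0],
  [85, 0, 0, 0, 0, 0, 0],
])

```text
time: 19.55
tool_pos: [429.1, -219.9, 23.6]
tcp_rot: [179.8, -0.3, -1.1]
ft_force: [-0.7, -0.3, -0.9]
finger_gap: 85.2
```

```bash
python3 - <<'E'
from h import *
plan(85,(424,-222.5,5,-1.9,3))
E
```

```text
t 19.55 pos [ 429.1 -219.9   23.6] rpy [179.83  -0.35  -1.14] gap 85.2 F [-0.7 -0.3 -0.9]
[[85,-2,1,6,0.001,-0.002,0.004],[85,-2,1,6,0.001,-0.002,0.005],[85,-1,1,7,0.001,-0.002,0.004]]
```

Emit:
servo_tool([
  [85, -2, 1, 7, 0.001, -0.002, 0.004],
  [85, -2, 1, 7, 0.001, -0.002, 0.004],
  [85, -1, 0.5, 4, 0.001, -0.001, 0.004],
  [85, 0, 0, 0, 0, 0, 0],
  [45, 0, 0, 0, 0, 0, 0],
  [45, 0, 0, 0, 0, 0, 0],
  [45, 0, 0, 0, 0, 0, 0],
  [45, 0, 0, 0, 0, 0, 0],
  [45, 0, 0, 0, 0, 0, 0],
  [45, 0, 0, 0, 0, 0, 0],
], force=60)

```text
time: 20.55
tool_pos: [426.0, -223.8, 7.7]
tcp_rot: [179.9, -0.3, -1.9]
ft_force: [0.5, 0.2, -0.4]
finger_gap: 48.4
```

```bash
python3 - <<'E'
from h import *
plan(45,(424,-222,150,-2,5),(609,-190,160,98.1,15))
E
```

```text
t 20.55 pos [ 426.  -223.8    7.7] rpy [179.87  -0.32  -1.86] gap 48.4 F [ 0.5  0.2 -0.4]
[[45,0,0,-28,0,-0.001,0],[45,0,0,-29,0.001,-0.001,0.001],[45,0,-1,-28,0,-0.001,0],[45,-1,0,-29,0.001,-0.001,0.001],[45,-1,-1,-28,0,-0.002,0],[45,12,-3,-1,0,0,-0.116],[45,13,-1,-1,0,0,-0.116],[45,13,0,-1,0,0,-0.117],[45,12,2,-1,0,0,-0.116],[45,12,3,-1,0,0,-0.117]]
[[45,12,5,-1,0,0,-0.116],[45,11,6,0,0,0,-0.117],[45,10,7,-1,0,0,-0.116],[45,9,8,0,0,0,-0.117],[45,8,9,-1,0,0,-0.116],[45,7,10,0,0,0,-0.117],[45,6,11,-1,0,0,-0.116],[45,5,12,0,0,0,-0.117],[45,3,12,-1,0,0,-0.116],[45,1,13,0,0,0,-0.117]]
```

Emit:
servo_tool([
  [45, 0, 0, -28, 0, -0.001, 0],
  [45, 0, 0, -29, 0, -0.001, 0],
  [45, 0, 0, -28, 0, -0.001, 0],
  [45, 0, 0, -29, 0, -0.001, 0],
  [45, 0, 0, -28, 0, -0.001, 0],
  [45, 12, -3, -1, 0, 0, -0.116],
  [45, 13, -1, -1, 0, 0, -0.116],
  [45, 13, 0, -1, 0, 0, -0.117],
  [45, 12, 2, -1, 0, 0, -0.116],
  [45, 12, 3, -1, 0, 0, -0.117],
])

```text
time: 21.55
tool_pos: [483.9, -209.1, 154.6]
tcp_rot: [-179.5, 0.4, 32.5]
ft_force: [0.2, -0.1, -3.8]
finger_gap: 48.4
```

Emit:
servo_tool([
  [45, 12, 5, -1, 0, 0, -0.116],
  [45, 11, 6, 0, 0, 0, -0.117],
  [45, 10, 7, -1, 0, 0, -0.116],
  [45, 9, 8, 0, 0, 0, -0.117],
  [45, 8, 9, -1, 0, 0, -0.116],
  [45, 7, 10, 0, 0, 0, -0.117],
  [45, 6, 11, -1, 0, 0, -0.116],
  [45, 5, 12, 0, 0, 0, -0.117],
  [45, 3, 12, -1, 0, 0, -0.116],
  [45, 1, 13, 0, 0, 0, -0.08],
])

```text
time: 22.55
tool_pos: [606.1, -180.2, 148.9]
tcp_rot: [-178.7, -0.8, 100.0]
ft_force: [0.2, -1.4, -3.9]
finger_gap: 48.8
```

Emit:
servo_tool([
  [45, 0, 0, 0, 0, 0, 0],
  [45, 0, 0, 0, 0, 0, 0],
])

```text
time: 22.75
tool_pos: [606.0, -179.3, 146.9]
tcp_rot: [-178.6, -0.9, 100.1]
ft_force: [-0.6, 0.0, -3.9]
finger_gap: 48.6
```

```bash
python3 - <<'E'
from h import *
plan(45,(609,-190,160,98.1,4))
E
```

```text
t 22.75 pos [ 606.  -179.3  146.9] rpy [-178.58   -0.86  100.08] gap 48.6 F [-0.6  0.  -3.9]
[[45,-3,0,-3,-0.006,-0.004,0.009],[45,-3,0,-3,-0.006,-0.004,0.009],[45,-2,0,-4,-0.007,-0.003,0.008],[45,-3,1,-3,-0.006,-0.004,0.009]]
```

Emit:
servo_tool([
  [45, -6, 0, -4, -0.008, -0.005, 0.012],
  [45, -6, 1, -4, -0.008, -0.005, 0.012],
  [45, -4, 0, -2, -0.006, -0.003, 0.008],
  [45, 0, 0, 0, 0, 0, 0],
  [45, 0, 0, 0, 0, 0, 0],
])

```text
time: 23.25
tool_pos: [608.1, -197.6, 157.4]
tcp_rot: [-179.9, -0.0, 97.7]
ft_force: [0.4, 0.5, -4.1]
finger_gap: 48.5
```

```bash
python3 - <<'E'
from h import *
s=sense();im=snapshot("wrist");cv2.imwrite("pics/w5.png",im)
np.save("p5.npy",[s['tool_pos'],s['tcp_rot']])
plan(45,(613.9,-155,70,98.1,4))
E
```

```text
t 23.3 pos [ 608.1 -197.6  157.5] rpy [-1.7987e+02 -1.0000e-02  9.7710e+01] gap 48.4 F [-0.3 -0.3 -4. ]
[[45,10,3,22,-0.001,0,-0.002],[45,10,3,22,0,0,-0.002],[45,11,3,22,-0.001,0,-0.001],[45,10,3,21,0,0,-0.002]]
```

View pics/w5.png

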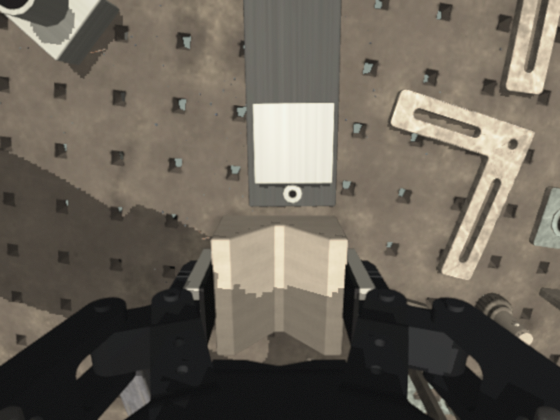

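The wrist view shows the high pad at (253,103), (334,102), (332,184), (255,184) and the screw at (292,194). The held V block's top front edge runs from (214,239) to (346,238).

```bash
python3 - <<'E'
from h import *
P=np.load("p5.npy")
print(square(at("wrist",[(253,103),(334,102),(332,184),(255,184)],32,P)),at("wrist",[(292,194)],10,P))
print(intool([(214,239),(346,238),(345,355),(213,355)],-22.3))
E
```

```text
(array([ 612.5, -156.8,   32. ]), np.float64(8.2), array([59., 61., 59., 60.])) [[ 618.31729499 -199.71671988   10.        ]]
[[ 20.71736587 -23.99529603 -22.3       ]
 [ 21.0585802   23.12840413 -22.3       ]
 [-28.58160434  25.44838181 -22.3       ]
 [-28.52911256 -27.05209672 -22.3       ]]
```

Emit:
servo_tool([
  [45, 10, 2, 20, -0.001, 0, -0.002],
  [45, 11, 2, 20, -0.001, 0, -0.002],
  [45, 11, 2, 20, -0.001, 0, -0.002],
  [45, 9, 2, 20, 0, 0, -0.001],
  [45, 0, 0, 5, 0, 0, 0],
  [45, 0, 0, 0, 0, 0, 0],
  [45, 0, 0, 0, 0, 0, 0],
])

```text
time: 24.0
tool_pos: [611.6, -155.7, 72.4]
tcp_rot: [179.8, 0.1, 98.1]
ft_force: [-0.2, -0.8, -3.9]
finger_gap: 48.3
```

```bash
python3 - <<'E'
from h import *
plan(45,(613.3,-153.2,50,98.1,2))
E
```

```text
t 24.0 pos [ 611.6 -155.7   72.4] rpy [1.7978e+02 1.1000e-01 9.8090e+01] gap 48.3 F [-0.2 -0.8 -3.9]
[[45,1,1,11,0.002,0.001,0],[45,1,1,11,0.002,0.001,0]]
```

Emit:
servo_tool([
  [45, 1, 0.7, 9, 0.002, 0.001, 0],
  [45, 1, 0.5, 9, 0.002, 0.001, 0],
  [45, 0.3, 0, 4, 0, 0, 0],
  [45, 0, 0, 0, 0, 0, 0],
  [45, 0, 0, 0, 0, 0, 0],
])

```text
time: 24.5
tool_pos: [614.7, -155.3, 51.8]
tcp_rot: [179.8, 0.1, 98.0]
ft_force: [-0.1, -0.0, -3.3]
finger_gap: 48.7
```

```bash
python3 - <<'E'
from h import *
plan(45,(613.3,-153.2,39.5,98.1,1))
E
```

```text
t 24.5 pos [ 614.7 -155.3   51.8] rpy [1.7978e+02 1.4000e-01 9.8000e+01] gap 48.7 F [-0.1 -0.  -3.3]
[[45,2.3,-1.1,12.3,0.004,0.002,-0.002]]
```

Emit:
servo_tool([
  [45, 1.5, -0.6, 5, 0.003, 0.001, -0.001],
  [45, 1, -0.4, 4, 0.001, 0.001, -0.001],
  [45, 0.3, 0, 1, 0, 0, 0],
  [45, 0, 0, 0, 0, 0, 0],
  [45, 0, 0, 0, 0, 0, 0],
])

```text
time: 25.0
tool_pos: [613.4, -152.5, 41.4]
tcp_rot: [180.0, 0.0, 98.1]
ft_force: [-1.0, 0.2, -3.3]
finger_gap: 48.5
```

```bash
python3 - <<'E'
from h import *
plan(45,(613.3,-153.2,39.5,98.1,1))
E
```

```text
t 25.0 pos [ 613.4 -152.5   41.4] rpy [1.800e+02 3.000e-02 9.813e+01] gap 48.5 F [-1.   0.2 -3.3]
[[45,-0.7,-0.2,1.9,0,0,0]]
```

Emit:
servo_tool([
  [45, -0.5, -0.2, 2, 0, 0, 0],
  [45, 0, 0, 1, 0, 0, 0],
  [45, 0, 0, 0, 0, 0, 0],
  [80, 0, 0, 0, 0, 0, 0],
  [80, 0, 0, 0, 0, 0, 0],
  [80, 0, 0, 0, 0, 0, 0],
  [80, 0, 0, 0, 0, 0, 0],
  [85, 0, 0, -25, 0, 0, 0],
  [85, 0, 0, -40, 0, 0, 0],
  [85, 0, 0, -40, 0, 0, 0],
])

```text
time: 26.0
tool_pos: [610.0, -152.2, 140.8]
tcp_rot: [-179.5, -0.2, 98.1]
ft_force: [0.4, -0.4, 0.1]
finger_gap: 84.7
```

Emit:
servo_tool([
  [85, 0, 0, -40, 0, 0, 0],
  [85, 0, 0, -40, 0, 0, 0],
  [85, 0, 0, -30, 0, 0, 0],
  [85, 0, 0, -15, 0, 0, 0],
  [85, 0, 0, 0, 0, 0, 0],
  [85, 0, 0, 0, 0, 0, 0],
])

```text
time: 26.6
tool_pos: [613.2, -153.2, 277.5]
tcp_rot: [179.9, 0.1, 98.1]
ft_force: [-0.4, 0.6, 0.1]
finger_gap: 85.2
```

```bash
python3 - <<'E'
from h import *
s=sense();im=snapshot("wrist");cv2.imwrite("pics/w6.png",cv2.resize(im[0:300,130:450],None,fx=2,fy=2,interpolation=cv2.INTER_CUBIC))
np.save("p6.npy",[s['tool_pos'],s['tcp_rot']])
plan(85,(546,318,150,163.5,4))
E
```

```text
t 26.65 pos [ 613.  -153.1  277.1] rpy [1.7996e+02 6.0000e-02 9.8120e+01] gap 85.0 F [-0.  -0.3 -0.4]
[[85,43,0,12,0,0,-0.104],[85,43,5,11,0,0,-0.104],[85,42,9,12,0,0,-0.104],[85,41,13,11,0,0,-0.104],[85,40,17,12,0,0,-0.104],[85,38,22,11,0,0,-0.104],[85,35,25,12,0,0,-0.103],[85,32,29,11,0,0,-0.104],[85,29,32,12,0,0,-0.103],[85,26,35,11,0,0.001,-0.104]]
[[85,22,37,12,0,0,-0.103]]
```

View pics/w6.png

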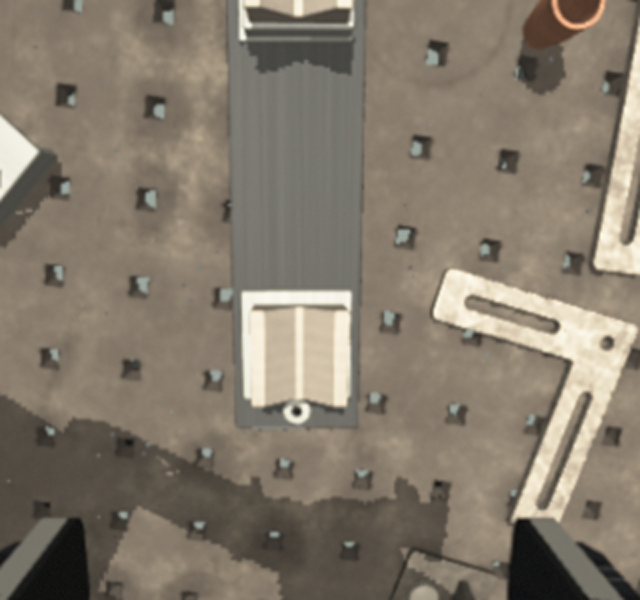

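The view shows V2 on the high pad with top corners (250,307), (351,307), (350,406), (250,404). The pad's far edge runs from (242,291) to (353,291), and V1 sits on the spacer at the top of the picture.

```bash
python3 - <<'E'
from h import *
P=np.load("p6.npy")
c=lambda p:(np.array(p)+.5)/2-.5+[130,0]
print(square(at("wrist",c([(250,307),(351,307),(350,406),(250,404)]),62,P)),at("wrist",c([(242,291),(353,291),(243,390)]),32,P).round(1),at("wrist",c([(297,411)]),10,P))
A=at("wrist",c([(301,307),(301,405),(296,10)]),[46,46,46],P).round(1);print(A) # groove bottoms V2 far/near, V1 near
E=at("wrist",c([(229,60),(240,420),(363,60),(357,420)]),8,P).round(1);print(E)
E
```

```text
(array([ 614.3, -156.6,   62. ]), np.float64(7.7), array([51., 51., 52., 50.])) [[ 579.1 -131.    32. ]
 [ 638.3 -122.6   32. ]
 [ 586.3 -185.5   32. ]] [[ 618.7185894  -199.27810256   10.        ]]
[[ 611.5 -133.4   46. ]
 [ 619.  -185.8   46. ]
 [ 588.9    7.4   46. ]]
[[ 555.6  -12.5    8. ]
 [ 585.7 -210.2    8. ]
 [ 626.4   -2.4    8. ]
 [ 655.2 -200.3    8. ]]
```

```bash
python3 - <<'E'
from h import *
plan(85,(525,240,260,73.5,10))
E
```

```text
t 26.65 pos [ 613.  -153.1  277.1] rpy [1.7996e+02 6.0000e-02 9.8120e+01] gap 85.0 F [-0.  -0.3 -0.4]
[[85,40,-3,2,0,0,0.043],[85,40,-5,2,0,0,0.043],[85,40,-7,2,0,0,0.043],[85,39,-8,2,0,0,0.043],[85,39,-10,1,0,0,0.043],[85,39,-12,2,0,0,0.043],[85,38,-13,1,0,0,0.043],[85,37,-15,2,0,0,0.043],[85,37,-16,1,0.001,0,0.043],[85,36,-18,2,0,0.001,0.043]]
```

Emit:
servo_tool([
  [85, 40, -3, 2, 0, 0, 0.043],
  [85, 40, -5, 2, 0, 0, 0.043],
  [85, 40, -7, 2, 0, 0, 0.043],
  [85, 39, -8, 2, 0, 0, 0.043],
  [85, 39, -10, 1, 0, 0, 0.043],
  [85, 39, -12, 2, 0, 0, 0.043],
  [85, 38, -13, 1, 0, 0, 0.043],
  [85, 37, -15, 2, 0, 0, 0.043],
  [85, 30, -14, 0, 0, 0, 0.043],
  [85, 10, -5, 0, 0, 0, 0.02],
])

```text
time: 27.65
tool_pos: [520.6, 214.5, 234.3]
tcp_rot: [-177.9, 0.8, 73.5]
ft_force: [0.7, -0.1, 0.8]
finger_gap: 84.8
```

Emit:
servo_tool([
  [85, 0, 0, 0, 0, 0, 0],
  [85, 0, 0, 0, 0, 0, 0],
  [85, 0, 0, 0, 0, 0, 0],
])

```text
time: 27.95
tool_pos: [517.6, 214.7, 228.3]
tcp_rot: [-177.5, 1.1, 73.7]
ft_force: [-0.0, -1.0, -0.6]
finger_gap: 84.7
```

```bash
python3 - <<'E'
from h import *
s=sense();im=snapshot("wrist");cv2.imwrite("pics/w7.png",im)
np.save("p7.npy",[s['tool_pos'],s['tcp_rot']])
plan(85,(546,318,80,73.5,4))
E
```

```text
t 28.0 pos [517.6 214.5 228.2] rpy [-177.48    1.09   73.71] gap 84.9 F [ 0.6 -0.6  0.1]
[[85,28,1,37,-0.011,0.005,0.001],[85,27,1,37,-0.011,0.005,0.001],[85,27,0,36,-0.011,0.005,0.001],[85,27,0,37,-0.011,0.004,0]]
```

View pics/w7.png

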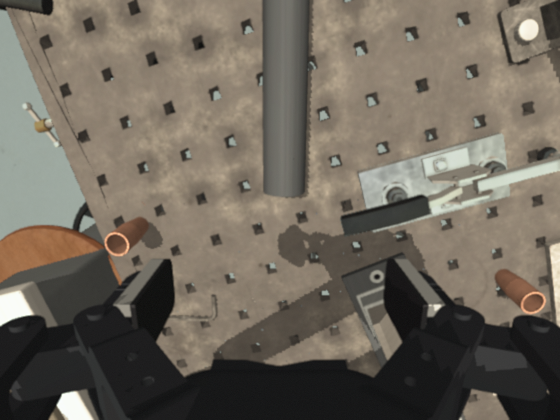

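The view shows the pipe's near end from (264,194) to (306,192), and its sides leave the top of the picture at columns 264 and 311.

```bash
python3 - <<'E'
from h import *
P=np.load("p7.npy")
a,b=at("wrist",[(287.5,0),(285,193)],21,P);d=(a-b)/np.linalg.norm(a-b)
print(a,b,np.degrees(np.arctan2(d[1],d[0])),b+125*d)
E
```

```text
[559.64516386 364.37364074  21.        ] [508.57527607 195.41040518  21.        ] 73.18232503722146 [544.74116397 315.06419138  21.        ]
```

Emit:
servo_tool([
  [85, 27, 0, 33, -0.011, 0.005, 0.001],
  [85, 27, 0, 33, -0.011, 0.005, 0.001],
  [85, 26, 0, 33, -0.011, 0.005, 0.001],
  [85, 18, 0, 30, -0.009, 0.004, 0],
  [85, 0, 0, 0, 0, 0, 0],
  [85, 0, 0, 0, 0, 0, 0],
  [85, 0, 0, 0, 0, 0, 0],
])

```text
time: 28.7
tool_pos: [548.5, 303.0, 96.7]
tcp_rot: [179.7, -0.1, 73.0]
ft_force: [-0.5, -0.2, -0.1]
finger_gap: 84.9
```

```bash
python3 - <<'E'
from h import *
plan(85,(545.3,316.5,30,73.4,4))
E
```

```text
t 28.7 pos [548.5 303.   96.7] rpy [ 1.7969e+02 -1.1000e-01  7.2950e+01] gap 84.9 F [-0.5 -0.2 -0.1]
[[85,3,-2,17,0.001,0,-0.002],[85,3,-2,17,0.001,-0.001,-0.002],[85,3,-2,16,0.002,0,-0.002],[85,3,-1,17,0.001,-0.001,-0.002]]
```

Emit:
servo_tool([
  [85, 3, -2, 17, 0.001, 0, -0.002],
  [85, 3, -2, 17, 0.001, 0, -0.002],
  [85, 3, -2, 17, 0.001, 0, -0.002],
  [85, 3, -1, 17, 0.001, 0, -0.002],
  [85, 0, 0, 5, 0, 0, 0],
  [85, 0, 0, 0, 0, 0, 0],
  [85, 0, 0, 0, 0, 0, 0],
])

```text
time: 29.4
tool_pos: [547.6, 316.1, 20.4]
tcp_rot: [179.8, -0.2, 73.3]
ft_force: [-0.2, -0.2, -0.2]
finger_gap: 84.7
```

```bash
python3 - <<'E'
from h import *
plan(85,(545.3,316.5,4,73.4,1))
E
```

```text
t 29.4 pos [547.6 316.1  20.4] rpy [179.75  -0.24  73.31] gap 84.7 F [-0.2 -0.2 -0.2]
[[85,-0.4,-2.4,16.4,0.004,-0.004,-0.002]]
```

Emit:
servo_tool([
  [85, 0, -1.5, 8, 0.003, -0.003, -0.002],
  [85, 0, -0.8, 6, 0.001, -0.001, 0],
  [85, 0, 0, 1, 0, 0, 0],
  [85, 0, 0, 0, 0, 0, 0],
])

```text
time: 29.8
tool_pos: [546.5, 317.4, 5.8]
tcp_rot: [179.9, -0.1, 73.4]
ft_force: [0.6, 0.2, 0.2]
finger_gap: 85.0
```

Emit:
servo_tool([
  [38, 0, 0, 0, 0, 0, 0],
  [38, 0, 0, 0, 0, 0, 0],
  [38, 0, 0, 0, 0, 0, 0],
  [38, 0, 0, 0, 0, 0, 0],
  [38, 0, 0, 0, 0, 0, 0],
  [38, 0, 0, 0, 0, 0, 0],
  [38, 0, 0, 0, 0, 0, 0],
], force=80)

```text
time: 30.5
tool_pos: [547.0, 317.7, 7.0]
tcp_rot: [179.8, -0.2, 73.4]
ft_force: [0.2, 0.2, -0.3]
finger_gap: 40.1
```

```bash
python3 - <<'E'
from h import *
plan(38,(546,317,130,73.4,4),(600,-30,150,98.1,12))
E
```

```text
t 30.5 pos [547.  317.7   7. ] rpy [ 1.7983e+02 -1.6000e-01  7.3430e+01] gap 40.1 F [ 0.2  0.2 -0.3]
[[38,0,0,-31,0.001,-0.001,0],[38,0,0,-31,0.001,-0.001,0],[38,0,0,-30,0,0,0],[38,-1,-1,-31,0.001,-0.001,0],[38,-26,13,-2,0,0,-0.036],[38,-27,12,-2,0,0,-0.036],[38,-27,11,-2,0,0,-0.036],[38,-28,10,-2,0,0,-0.036],[38,-28,8,-1,0,0,-0.036],[38,-28,8,-2,0,0,-0.036]]
[[38,-29,6,-1,0,0,-0.036],[38,-29,6,-2,0,0,-0.036],[38,-29,4,-1,0,0,-0.036],[38,-29,3,-2,0,0,-0.036],[38,-29,3,-1,0,0,-0.035],[38,-29,1,-2,0,0,-0.036]]
```

Emit:
servo_tool([
  [38, 0, 0, -35, 0.001, -0.001, 0],
  [38, 0, 0, -35, 0.001, -0.001, 0],
  [38, 0, 0, -35, 0, 0, 0],
  [38, 0, 0, -35, 0.001, -0.001, 0],
  [38, -26, 13, -2, 0, 0, -0.036],
  [38, -27, 12, -2, 0, 0, -0.036],
  [38, -27, 11, -2, 0, 0, -0.036],
  [38, -28, 10, -2, 0, 0, -0.036],
  [38, -28, 8, -1, 0, 0, -0.036],
  [38, -28, 8, -2, 0, 0, -0.036],
])

```text
time: 31.5
tool_pos: [570.6, 140.4, 156.1]
tcp_rot: [-179.3, 0.3, 86.6]
ft_force: [0.3, 1.2, -3.7]
finger_gap: 40.0
```

Emit:
servo_tool([
  [38, -29, 6, -1, 0, 0, -0.036],
  [38, -29, 6, -2, 0, 0, -0.036],
  [38, -29, 4, -1, 0, 0, -0.036],
  [38, -29, 3, -2, 0, 0, -0.036],
  [38, -29, 3, -1, 0, 0, -0.036],
  [38, -15, 1, 0, 0, 0, -0.025],
  [38, 0, 0, 0, 0, 0, 0],
  [38, 0, 0, 0, 0, 0, 0],
  [38, 0, 0, 0, 0, 0, 0],
])

```text
time: 32.4
tool_pos: [594.0, -29.7, 157.3]
tcp_rot: [-178.6, 0.1, 98.6]
ft_force: [1.0, 0.2, -3.4]
finger_gap: 39.4
```

```bash
python3 - <<'E'
from h import *
im=snapshot("top");cv2.imwrite("pics/t2.png",cv2.resize(im[130:270,220:420],None,fx=4,fy=4,interpolation=cv2.INTER_CUBIC))
s=sense();np.save("p8.npy",[s['tool_pos'],s['tcp_rot']])
plan(38,(600.5,-62.8,100,98.1,4))
E
```

```text
t 32.45 pos [594.  -29.4 157.2] rpy [-1.7861e+02  9.0000e-02  9.8620e+01] gap 39.6 F [ 0.3 -0.1 -3.2]
[[38,-8,1,14,-0.006,0,0.002],[38,-9,1,14,-0.006,0.001,0.002],[38,-8,0,15,-0.006,0,0.003],[38,-9,0,14,-0.006,0.001,0.002]]
```

View pics/t2.png

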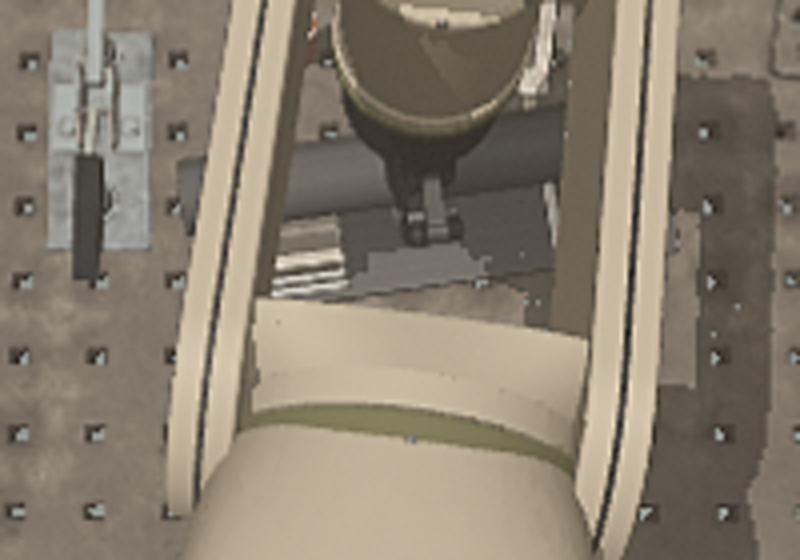

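The top view shows the held pipe's left end, with corners (178,160) and (195,235).

```bash
python3 - <<'E'
from h import *
P=np.load("p8.npy")
e=at("top",(np.array([(178,160),(195,235)])+.5)/4-.5+[220,130],171.7)
print(e,e.mean(0)); R=Ro.from_euler('xyz',P[1],degrees=True); print(R.inv().apply(e.mean(0)-P[0]))
E
```

```text
[[598.37650976  94.79019171 171.7       ]
 [556.15922046  84.96914406 171.7       ]] [577.26786511  89.87966789 171.7       ]
[120.41995933   0.9965879  -14.68280603]
```

Emit:
servo_tool([
  [38, -8, 1, 14, -0.006, 0, 0.002],
  [38, -8, 1, 14, -0.006, 0, 0.002],
  [38, -7, 1, 14, -0.006, 0, 0.002],
  [38, -5, 1, 14, -0.006, 0, 0.002],
  [38, 0, 0, 0, 0, 0, 0],
  [38, 0, 0, 0, 0, 0, 0],
  [38, 0, 0, 0, 0, 0, 0],
])

```text
time: 33.15
tool_pos: [601.7, -50.3, 100.8]
tcp_rot: [179.9, 0.0, 98.5]
ft_force: [0.2, -0.1, -3.5]
finger_gap: 39.4
```

```bash
python3 - <<'E'
from h import *
plan(38,(600.3,-59.8,78,98.1,3))
E
```

```text
t 33.15 pos [601.7 -50.3 100.8] rpy [1.7991e+02 3.0000e-02 9.8550e+01] gap 39.4 F [ 0.2 -0.1 -3.5]
[[38,-3,-1,8,0.001,0,0.003],[38,-3,-1,7,0,0,0.002],[38,-3,-1,8,0.001,0,0.003]]
```

Emit:
servo_tool([
  [38, -3, -1, 8, 0, 0, 0.003],
  [38, -3, -1, 7, 0, 0, 0.002],
  [38, -3, 0, 7, 0, 0, 0.002],
  [38, 0, 0, 0, 0, 0, 0],
  [38, 0, 0, 0, 0, 0, 0],
  [38, 0, 0, 0, 0, 0, 0],
])

```text
time: 33.75
tool_pos: [602.2, -59.7, 78.8]
tcp_rot: [179.8, 0.1, 98.2]
ft_force: [-0.5, -0.1, -4.1]
finger_gap: 39.9
```

```bash
python3 - <<'E'
from h import *
plan(38,(600.5,-59.8,62,98.2,2))
E
```

```text
t 33.75 pos [602.2 -59.7  78.8] rpy [1.7977e+02 7.0000e-02 9.8160e+01] gap 39.9 F [-0.5 -0.1 -4.1]
[[38,0,-1,8,0.002,0.001,0],[38,0,-1,9,0.002,0,-0.001]]
```

Emit:
servo_tool([
  [38, 0, -0.8, 7, 0.002, 0, 0],
  [38, 0, -0.5, 6, 0.001, 0, 0],
  [38, 0, 0, 2, 0, 0, 0],
  [38, 0, 0, 0, 0, 0, 0],
  [38, 0, 0, 0, 0, 0, 0],
])

```text
time: 34.25
tool_pos: [601.0, -59.7, 62.7]
tcp_rot: [179.9, 0.1, 98.2]
ft_force: [-0.3, -0.5, -3.3]
finger_gap: 39.9
```

```bash
python3 - <<'E'
from h import *
plan(38,(600.5,-59.8,60,98.2,1))
E
```

```text
t 34.25 pos [601.  -59.7  62.7] rpy [1.7994e+02 7.0000e-02 9.8170e+01] gap 39.9 F [-0.3 -0.5 -3.3]
[[38,0,-0.5,2.7,0.001,0.001,-0.001]]
```

Emit:
servo_tool([
  [38, 0, -0.4, 2, 0, 0, 0],
  [38, 0, 0, 1, 0, 0, 0],
  [38, 0, 0, 0, 0, 0, 0],
  [38, 0, 0, 0, 0, 0, 0],
])

```text
time: 34.65
tool_pos: [600.7, -59.8, 60.5]
tcp_rot: [179.9, 0.1, 98.2]
ft_force: [-1.1, -0.0, -3.3]
finger_gap: 39.7
```

```bash
python3 - <<'E'
from h import *
plan(38,(600.5,-59.8,60,98.2,1))
E
```

```text
t 34.65 pos [600.7 -59.8  60.5] rpy [1.7992e+02 8.0000e-02 9.8180e+01] gap 39.7 F [-1.1 -0.  -3.3]
[[38,0.1,-0.2,0.5,0.001,0.001,0]]
```

Emit:
servo_tool([
  [38, 0, 0, 1, 0, 0, 0],
  [38, 0, 0, 0.5, 0, 0, 0],
  [38, 0, 0, 0, 0, 0, 0],
])

```text
time: 34.95
tool_pos: [600.8, -59.8, 60.4]
tcp_rot: [179.9, 0.1, 98.2]
ft_force: [-2.1, 0.5, -2.7]
finger_gap: 39.8
```

Emit:
servo_tool([
  [38, 0, 0, 1, 0, 0, 0],
  [38, 0, 0, 0.5, 0, 0, 0],
  [38, 0, 0, 0, 0, 0, 0],
])

```text
time: 35.25
tool_pos: [600.8, -59.9, 60.4]
tcp_rot: [179.9, 0.1, 98.2]
ft_force: [-1.9, -0.3, -1.7]
finger_gap: 39.7
```

Emit:
servo_tool([
  [70, 0, 0, 0, 0, 0, 0],
  [80, 0, 0, 0, 0, 0, 0],
  [80, 0, 0, 0, 0, 0, 0],
  [85, 0, 0, 0, 0, 0, 0],
  [85, 0, 0, -30, 0, 0, 0],
  [85, 0, 0, -40, 0, 0, 0],
  [85, 0, 0, -40, 0, 0, 0],
  [85, 0, 0, -30, 0, 0, 0],
  [85, 0, 0, -10, 0, 0, 0],
])

```text
time: 36.15
tool_pos: [600.2, -59.6, 213.0]
tcp_rot: [180.0, 0.1, 98.2]
ft_force: [0.2, -0.9, 0.3]
finger_gap: 84.8
```

```bash
python3 - <<'E'
from h import *
plan(85,(408,-102,190,53.3,9))
E
```

```text
t 36.15 pos [600.2 -59.6 213. ] rpy [1.7997e+02 6.0000e-02 9.8160e+01] gap 84.8 F [ 0.2 -0.9  0.3]
[[85,-2,-22,3,0,0,0.087],[85,-3,-22,2,0,0,0.087],[85,-5,-21,3,0,0,0.087],[85,-7,-21,2,0,0,0.087],[85,-9,-20,3,0,0,0.087],[85,-11,-19,2,0,0,0.087],[85,-12,-18,3,0,0,0.087],[85,-14,-17,2,0.001,0,0.087],[85,-15,-15,3,0,0,0.087]]
```

Emit:
servo_tool([
  [85, -2, -22, 3, 0, 0, 0.087],
  [85, -3, -22, 2, 0, 0, 0.087],
  [85, -5, -21, 3, 0, 0, 0.087],
  [85, -7, -21, 2, 0, 0, 0.087],
  [85, -9, -20, 3, 0, 0, 0.087],
  [85, -11, -19, 2, 0, 0, 0.087],
  [85, -12, -18, 3, 0, 0, 0.087],
  [85, -14, -17, 0, 0, 0, 0.087],
  [85, -8, -8, 0, 0, 0, 0.05],
  [85, 0, 0, 0, 0, 0, 0],
])

```text
time: 37.15
tool_pos: [409.8, -97.9, 185.6]
tcp_rot: [-179.9, 0.0, 53.7]
ft_force: [0.7, 1.0, -0.7]
finger_gap: 84.9
```

Emit:
servo_tool([
  [85, 0, 0, 0, 0, 0, 0],
  [85, 0, 0, 0, 0, 0, 0],
])

```text
time: 37.35
tool_pos: [410.1, -97.7, 184.6]
tcp_rot: [-179.8, 0.0, 53.8]
ft_force: [0.5, 0.3, 0.4]
finger_gap: 85.1
```

```bash
python3 - <<'E'
from h import *
s=sense();im=snapshot("wrist");np.save("p9.npy",[s['tool_pos'],s['tcp_rot']])
top=snapshot("top")
a=cv2.resize(im[60:280,180:430],None,fx=2.2,fy=2.2,interpolation=cv2.INTER_CUBIC)
b=cv2.resize(top[150:230,250:410],None,fx=5,fy=5,interpolation=cv2.INTER_CUBIC)[:, :800]
cv2.imwrite("pics/w9.png",im);cv2.imwrite("pics/t3raw.png",top)
cv2.imwrite("pics/t3.png",b)
plan(85,(427,-79.5,110,53.3,4))
E
```

```text
t 37.45 pos [410.2 -97.7 184.7] rpy [-1.7985e+02  3.0000e-02  5.3830e+01] gap 85.0 F [-0.8  0.  -0.6]
[[85,6,1,19,-0.001,0,0.002],[85,6,1,19,-0.001,0,0.002],[85,6,0,18,0,0,0.003],[85,7,1,19,-0.001,0.001,0.002]]
```

View pics/w9.png

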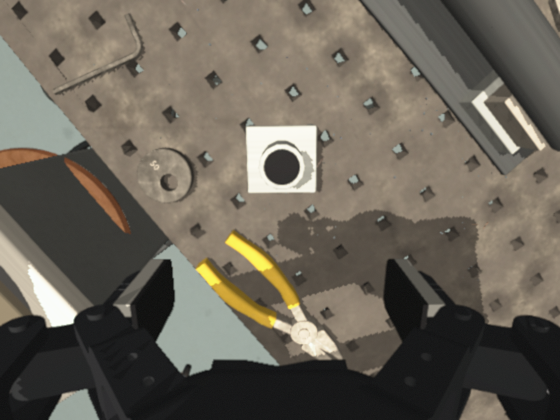

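View pics/t3.png

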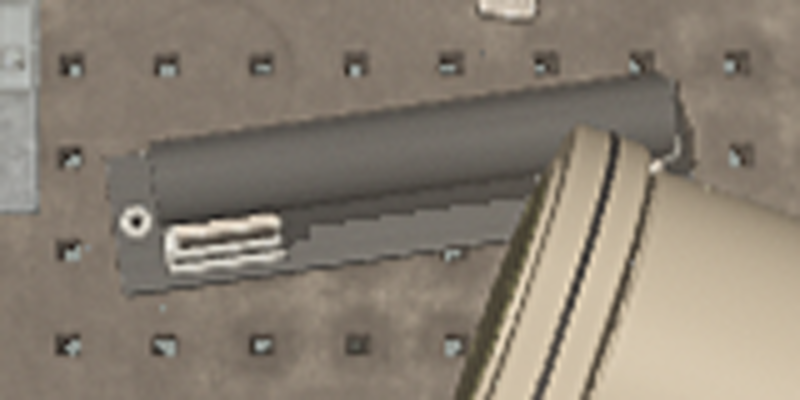

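The wrist view shows the saddle plate at (247,126), (316,125), (316,191), (248,192) and the stub's top at (282,167). The top view shows the pipe on the blocks, its upper edge from (150,145) to (668,75), its left end at (150,145)-(162,217), and the near flank of V1 at (170-285,220-268).

```bash
python3 - <<'E'
from h import *
P=np.load("p9.npy")
print(square(at("wrist",[(247,126),(316,125),(316,191),(248,192)],32,P)),at("wrist",[(282,167)],68,P))
c=lambda p:(np.array(p)+.5)/5-.5+[250,150]
for z in (74,): 
    e=at("top",c([(150,145),(162,217),(668,75)]),z);print(z,e.round(1))
    l=e[:2].mean(0);print("left end",l,"yaw",np.degrees(np.arctan2(*(e[2]-e[0])[:2]))*-1, "len",np.linalg.norm(e[2]-e[0]),"width",np.linalg.norm(e[0]-e[1]))
    print("centre",l-125*np.array([-.142,.99,0]))
def proj(X):
    p=camera_params("top");K=np.array([[p['fx'],0,p['cx']],[0,p['fy'],p['cy']],[0,0,1]])
    q=cv2.projectPoints(np.array(X,float),cv2.Rodrigues(p['R'])[0],p['t'],K,p['D'])[0].reshape(-1,2)
    return ((q-[250,150]+.5)*5-.5).round(0)
b=np.array([-.142,.99,0]);n=np.array([.99,.142,0]);C=np.array([600.5,-62.8,0])
print("exp pipe corners",proj([C+s*125*b+r*21*n+[0,0,74] for s in(1,-1) for r in(1,-1)]))
print("exp V1 near top edge",proj([C+(95+s*25)*b-25*n+[0,0,62] for s in(1,-1)]+[C+(95+s*25)*b-18*n+[0,0,62] for s in(1,-1)]))
print("screw",proj([C+138.2*b+[0,0,10]]))
E
```

```text
(array([426. , -79.2,  32. ]), np.float64(-35.5), array([56., 55., 58., 55.])) [[425.61545241 -79.69669381  68.        ]]
74 [[ 604.1   64.5   74. ]
 [ 568.3   58.5   74. ]
 [ 638.9 -187.4   74. ]]
left end [586.19490755  61.48949184  74.        ] yaw -172.14416614340124 len 254.32612902266524 width 36.34817100091819
centre [603.94490755 -62.26050816  74.        ]
exp pipe corners [[151. 146.]
 [163. 230.]
 [660.  75.]
 [676. 158.]]
exp V1 near top edge [[175. 242.]
 [277. 227.]
 [173. 228.]
 [275. 213.]]
screw [[136. 221.]]
```

```bash
python3 - <<'E'
from h import *
P=np.load("p9.npy");im=cv2.imread("pics/w9.png")[105:210,230:335]
m=(im.min(2)>175).astype(np.uint8); n,l,st,_=cv2.connectedComponentsWithStats(m); k=1+st[1:,4].argmax()
ys,xs=np.where(l==k);print(st[k])
w=at("wrist",np.c_[xs+230,ys+105],32,P)[:,:2].astype(np.float32)
print(cv2.minAreaRect(w))
h=cv2.convexHull(w).reshape(-1,2); s=np.roll(h,-1,0)-h; L=np.hypot(*s.T);a=np.degrees(np.arctan2(s[:,1],s[:,0]))%90
for i in np.argsort(-L)[:6]: print(L[i].round(1),a[i].round(1))
plan(85,(426.2,-79.5,80,54,5))
E
```

```text
[  16   21   70   67 3135]
((425.18243408203125, -79.22604370117188), (55.33810806274414, 56.91609573364258), 54.636539459228516)
52.3 55.2
37.2 53.9
22.4 54.6
18.7 56.2
18.6 53.8
17.1 55.3
t 37.45 pos [410.2 -97.7 184.7] rpy [-1.7985e+02  3.0000e-02  5.3830e+01] gap 85.0 F [-0.8  0.  -0.6]
[[85,5,0,21,-0.001,0,-0.001],[85,5,1,21,0,0,0],[85,5,0,21,-0.001,0,-0.001],[85,5,1,21,0,0,0],[85,4,0,21,-0.001,0.001,-0.001]]
```

Emit:
servo_tool([
  [85, 5, 0, 21, 0, 0, -0.002],
  [85, 5, 0.5, 21, 0, 0, -0.002],
  [85, 5, 0.5, 21, 0, 0, -0.002],
  [85, 4, 0.5, 20, 0, 0, -0.002],
  [85, 2, 0, 10, 0, 0, 0],
  [85, 0, 0, 0, 0, 0, 0],
  [85, 0, 0, 0, 0, 0, 0],
])

```text
time: 38.15
tool_pos: [428.0, -80.7, 90.3]
tcp_rot: [180.0, -0.0, 54.6]
ft_force: [0.0, 0.7, -0.8]
finger_gap: 84.6
```

```bash
python3 - <<'E'
from h import *
plan(85,(426.2,-79.5,40,54.5,4))
E
```

```text
t 38.15 pos [428.  -80.7  90.3] rpy [ 1.7997e+02 -2.0000e-02  5.4640e+01] gap 84.6 F [ 0.   0.7 -0.8]
[[85,0,-1,13,0,0,0.001],[85,0,0,12,0,0,0.001],[85,0,-1,13,0,0,0],[85,0,0,12,0,0,0.001]]
```

Emit:
servo_tool([
  [85, 0, -1, 13, 0, 0, 0],
  [85, 0, -0.5, 12, 0, 0, 0],
  [85, 0, -0.5, 12, 0, 0, 0],
  [85, 0, 0, 4, 0, 0, 0],
  [85, 0, 0, 0, 0, 0, 0],
  [85, 0, 0, 0, 0, 0, 0],
])

```text
time: 38.75
tool_pos: [427.6, -80.3, 47.8]
tcp_rot: [179.8, -0.1, 54.6]
ft_force: [0.3, -0.2, 0.3]
finger_gap: 85.0
```

```bash
python3 - <<'E'
from h import *
plan(85,(426.2,-79.5,39,54.5,1))
E
```

```text
t 38.75 pos [427.6 -80.3  47.8] rpy [ 1.7979e+02 -7.0000e-02  5.4620e+01] gap 85.0 F [ 0.3 -0.2  0.3]
[[85,-0.1,-1.7,8.8,0.004,-0.001,0.002]]
```

Emit:
servo_tool([
  [85, 0, -1, 5, 0.003, 0, 0.001],
  [85, 0, -0.5, 3, 0, 0, 0],
  [85, 0, 0, 0, 0, 0, 0],
  [30, 0, 0, 0, 0, 0, 0],
  [30, 0, 0, 0, 0, 0, 0],
  [30, 0, 0, 0, 0, 0, 0],
  [30, 0, 0, 0, 0, 0, 0],
  [30, 0, 0, 0, 0, 0, 0],
  [30, 0, 0, 0, 0, 0, 0],
  [30, 0, 0, 0, 0, 0, 0],
], force=60)

```text
time: 39.75
tool_pos: [427.4, -79.7, 40.6]
tcp_rot: [179.9, -0.1, 54.6]
ft_force: [-0.5, 0.7, 1.2]
finger_gap: 31.2
```

```bash
python3 - <<'E'
from h import *
plan(30,(426.2,-79.5,200,54.5,5),(596,-95,205,98.2,9))
E
```

```text
t 39.75 pos [427.4 -79.7  40.6] rpy [ 1.7985e+02 -1.1000e-01  5.4560e+01] gap 31.2 F [-0.5  0.7  1.2]
[[30,0,0,-32,0.001,0,0],[30,0,0,-32,0,0,0],[30,0,0,-32,0.001,-0.001,0],[30,0,0,-32,0,0,0.001],[30,0,-1,-31,0.001,-0.001,0],[30,10,16,-1,0,0,-0.085],[30,8,17,-1,0,0,-0.085],[30,7,18,0,0,0,-0.085],[30,5,18,-1,0,0,-0.085],[30,3,19,0,0,0,-0.085]]
[[30,2,19,-1,0,0,-0.084],[30,0,19,0,0,0,-0.085],[30,-1,19,-1,0,0,-0.084],[30,-3,18,0,0,0,-0.085]]
```

Emit:
servo_tool([
  [30, 0, 0, -32, 0, 0, 0],
  [30, 0, 0, -32, 0, 0, 0],
  [30, 0, 0, -32, 0, 0, 0],
  [30, 0, 0, -32, 0, 0, 0],
  [30, 0, 0, -31, 0, 0, 0],
  [30, 10, 16, -1, 0, 0, -0.085],
  [30, 8, 17, -1, 0, 0, -0.085],
  [30, 7, 18, 0, 0, 0, -0.085],
  [30, 5, 18, -1, 0, 0, -0.085],
  [30, 3, 19, -1, 0, 0, -0.085],
])

```text
time: 40.75
tool_pos: [519.5, -86.8, 204.8]
tcp_rot: [-179.7, -0.1, 79.7]
ft_force: [-0.1, -0.7, -2.4]
finger_gap: 31.4
```

Emit:
servo_tool([
  [30, 2, 19, -1, 0, 0, -0.084],
  [30, 0, 19, -1, 0, 0, -0.085],
  [30, -1, 17, -1, 0, 0, -0.084],
  [30, -2, 8, 0, 0, 0, -0.05],
  [30, 0, 0, 0, 0, 0, 0],
  [30, 0, 0, 0, 0, 0, 0],
  [30, 0, 0, 0, 0, 0, 0],
])

```text
time: 41.45
tool_pos: [583.9, -92.0, 201.4]
tcp_rot: [-179.2, -0.4, 97.8]
ft_force: [-0.4, 0.2, -2.6]
finger_gap: 31.2
```

```bash
python3 - <<'E'
from h import *
plan(30,(596,-95,200,98.2,4))
E
```

```text
t 41.45 pos [583.9 -92.  201.4] rpy [-179.22   -0.39   97.79] gap 31.2 F [-0.4  0.2 -2.6]
[[30,-1,3,0,-0.003,-0.002,-0.002],[30,-1,3,0,-0.004,-0.002,-0.002],[30,-1,3,1,-0.003,-0.001,-0.002],[30,-2,3,0,-0.004,-0.002,-0.001]]
```

Emit:
servo_tool([
  [30, 0, 4, 0, -0.004, -0.002, -0.002],
  [30, 0, 5, 0, -0.004, -0.002, -0.002],
  [30, 0, 4, 0, -0.004, -0.002, -0.002],
  [30, 0, 0, 0, 0, 0, 0],
  [30, 0, 0, 0, 0, 0, 0],
])

```text
time: 41.95
tool_pos: [597.0, -89.9, 201.6]
tcp_rot: [-180.0, -0.0, 98.0]
ft_force: [0.5, 0.5, -3.4]
finger_gap: 31.5
```

```bash
python3 - <<'E'
from h import *
s=sense();im=snapshot("wrist");np.save("p10.npy",[s['tool_pos'],s['tcp_rot']])
cv2.imwrite("pics/w10.png",im)
plan(30,(600.5,-62.8,160,98.2,4))
E
```

```text
t 42.0 pos [596.9 -89.9 201.6] rpy [-1.800e+02 -1.000e-02  9.804e+01] gap 31.6 F [-0.7 -0.3 -3. ]
[[30,7,2,10,0,0,-0.001],[30,6,2,11,0,0,-0.001],[30,7,2,10,0,0,0],[30,6,1,11,0,0,-0.001]]
```

View pics/w10.png

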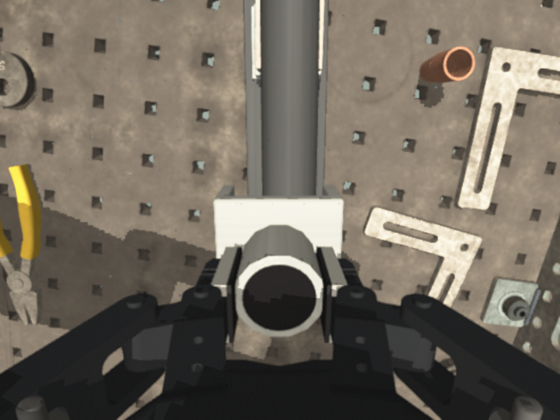

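The view shows the saddle in hand, its plate front edge from (215,199) to (343,198). The pipe runs straight ahead between columns of about 262 and 318. That is picture 16, so from here I measure by code.

```bash
python3 - <<'E'
import cv2,numpy as np
g=cv2.imread("pics/w10.png",0)
for r in (15,40,65,100,130,160,185): print(r,g[r-3:r+4].mean(0)[244:276:1].astype(int).tolist(),"|",g[r-3:r+4].mean(0)[308:334].astype(int).tolist())
print("plate edge",[int(np.argmax(np.diff(g[185:215,c-3:c+4].mean(1))))+186 for c in (222,240,260,280,300,320,336)])
E
```

```text
15 [111, 124, 127, 125, 123, 122, 131, 188, 241, 241, 218, 221, 239, 245, 245, 221, 126, 65, 67, 72, 75, 79, 83, 87, 90, 92, 94, 95, 97, 98, 100, 101] | [99, 97, 95, 92, 89, 87, 86, 83, 77, 71, 81, 145, 224, 244, 243, 207, 141, 120, 120, 105, 76, 60, 68, 92, 115, 126]
40 [109, 114, 124, 126, 125, 124, 131, 175, 229, 236, 223, 229, 239, 244, 244, 224, 146, 77, 65, 71, 75, 79, 82, 86, 90, 93, 94, 96, 98, 99, 101, 103] | [99, 96, 93, 90, 87, 86, 84, 80, 75, 69, 104, 194, 243, 244, 222, 150, 121, 120, 113, 105, 114, 126, 129, 130, 132, 133]
65 [116, 113, 122, 126, 126, 125, 123, 137, 199, 234, 231, 225, 231, 232, 232, 229, 181, 95, 62, 70, 74, 78, 82, 86, 90, 93, 95, 96, 98, 100, 101, 103] | [97, 94, 93, 89, 86, 85, 83, 77, 71, 77, 138, 219, 241, 230, 159, 121, 122, 118, 110, 111, 127, 132, 132, 133, 134, 134]
100 [146, 127, 117, 123, 127, 128, 128, 130, 130, 127, 125, 124, 125, 127, 128, 125, 103, 73, 63, 69, 73, 77, 80, 85, 90, 93, 94, 96, 98, 100, 101, 102] | [95, 93, 89, 86, 85, 83, 79, 74, 67, 74, 101, 120, 124, 123, 123, 124, 120, 109, 107, 129, 135, 136, 136, 138, 138, 139]
130 [1
[... 171 characters left out ...]
0, 75, 69, 68, 85, 113, 122, 123, 124, 125, 122, 112, 107, 126, 134, 133, 133, 133, 134, 135, 137]
160 [122, 118, 106, 105, 117, 124, 126, 127, 128, 126, 124, 123, 124, 125, 126, 127, 123, 99, 72, 66, 72, 76, 79, 83, 87, 92, 95, 97, 98, 100, 102, 104] | [93, 89, 86, 83, 80, 75, 70, 66, 78, 109, 120, 122, 123, 124, 122, 113, 106, 125, 134, 134, 134, 136, 136, 136, 135, 135]
185 [120, 120, 115, 105, 109, 119, 123, 124, 124, 124, 123, 121, 122, 124, 125, 125, 125, 117, 85, 66, 71, 77, 79, 82, 86, 91, 94, 97, 99, 100, 102, 104] | [90, 86, 84, 81, 76, 72, 66, 70, 97, 115, 121, 122, 122, 119, 111, 107, 116, 123, 124, 125, 124, 123, 122, 122, 123, 123]
plate edge [199, 199, 199, 199, 199, 199, 199]
```

```bash
python3 - <<'E'
from h import *
P=np.load("p10.npy");g=cv2.imread("pics/w10.png",0).astype(float)
p=g[203:209].mean(0); d=np.diff(p); l=200+d[200:230].argmax()+1; r=325+d[325:360].argmin(); print("plate cols",l,r,d[l-3:l+3].round(),d[r-2:r+3].round())
print("plate tool",intool([(l-.5,206),(r+.5,206),(279,198.5)],-(32-40.6)*-1 if 0 else 8.6))
ax=at("wrist",[(289.5,15),(289.0,100),(288.65,185)],74,P);print(ax)
v=ax[0]-ax[2];print("pipe yaw",np.degrees(np.arctan2(v[1],v[0])))
b=np.array([np.cos(np.radians(98.1)),np.sin(np.radians(98.1))]);n=np.array([b[1],-b[0]])
print("pipe lateral vs bar centre line", (ax[:,:2]-[600.5,-62.8])@n)
E
```

```text
plate cols 214 342 [ 8. 30. 43. 23.  8.  2.] [ -4. -16. -47. -35.  -8.]
plate tool [[ 24.42653383 -29.43920682   8.6       ]
 [ 24.38463299  27.05813317   8.6       ]
 [ 27.78751444  -0.75222547   8.6       ]]
[[585.54100514  38.96523436  74.        ]
 [593.55113166 -17.96354981  74.        ]
 [602.53548968 -80.59608206  74.        ]]
pipe yaw 98.08984917451468
pipe lateral vs bar centre line [-0.47091192 -0.56203298 -0.49230695]
```

Emit:
servo_tool([
  [30, 7, 1, 10, 0, 0, 0],
  [30, 7, 1, 10, 0, 0, 0],
  [30, 6, 1, 10, 0, 0, 0],
  [30, 5, 0, 10, 0, 0, 0],
  [30, 0, 0, 0, 0, 0, 0],
  [30, 0, 0, 0, 0, 0, 0],
  [30, 0, 0, 0, 0, 0, 0],
])

```text
time: 42.7
tool_pos: [594.9, -61.4, 156.0]
tcp_rot: [-179.8, -0.1, 98.1]
ft_force: [0.1, -0.3, -2.6]
finger_gap: 31.6
```

```bash
python3 - <<'E'
from h import *
plan(30,(601.2,-62.7,148,98.1,3))
E
```

```text
t 42.7 pos [594.9 -61.4 156. ] rpy [-1.798e+02 -8.000e-02  9.809e+01] gap 31.6 F [ 0.1 -0.3 -2.6]
[[30,-1,2,3,-0.001,0,0],[30,-1,2,2,-0.001,-0.001,0],[30,0,2,3,-0.001,0,0]]
```

Emit:
servo_tool([
  [30, -0.7, 2.5, 3, -0.001, 0, 0],
  [30, -0.5, 2, 3, -0.001, 0, 0],
  [30, 0, 1, 0, -0.001, 0, 0],
  [30, 0, 0, 0, 0, 0, 0],
  [30, 0, 0, 0, 0, 0, 0],
  [30, 0, 0, 0, 0, 0, 0],
])

```text
time: 43.3
tool_pos: [602.2, -63.0, 151.2]
tcp_rot: [179.8, -0.0, 98.0]
ft_force: [0.6, 1.1, -3.7]
finger_gap: 31.3
```

```bash
python3 - <<'E'
from h import *
for _ in range(1): plan(30,(601.2,-62.7,140,98.1,1))
E
```

```text
t 43.3 pos [602.2 -63.  151.2] rpy [ 1.7985e+02 -2.0000e-02  9.8020e+01] gap 31.3 F [ 0.6  1.1 -3.7]
[[30,0.5,-1,11.2,0.003,0,-0.001]]
```

Emit:
servo_tool([
  [30, 0.3, -0.6, 4, 0.002, 0, 0],
  [30, 0.2, -0.4, 4, 0.001, 0, 0],
  [30, 0, 0, 2, 0, 0, 0],
  [30, 0, 0, 0, 0, 0, 0],
  [30, 0, 0, 0, 0, 0, 0],
  [30, 0, 0, 0, 0, 0, 0],
])

```text
time: 43.9
tool_pos: [600.8, -62.6, 140.1]
tcp_rot: [-179.9, -0.0, 98.0]
ft_force: [0.3, -0.3, -3.2]
finger_gap: 31.2
```

```bash
python3 - <<'E'
from h import *
plan(30,(601.2,-62.7,139,98.1,1))
E
```

```text
t 43.9 pos [600.8 -62.6 140.1] rpy [-1.7994e+02 -2.0000e-02  9.8030e+01] gap 31.2 F [ 0.3 -0.3 -3.2]
[[30,-0.2,0.4,1.1,-0.001,0,-0.001]]
```

Aligned. Lowering in slow steps and watching the force.

Emit:
servo_tool([
  [30, 0, 0.4, 3, 0, 0, -0.001],
  [30, 0, 0, 3, 0, 0, 0],
  [30, 0, 0, 3, 0, 0, 0],
  [30, 0, 0, 2, 0, 0, 0],
  [30, 0, 0, 0, 0, 0, 0],
  [30, 0, 0, 0, 0, 0, 0],
])

```text
time: 44.5
tool_pos: [601.2, -62.5, 128.1]
tcp_rot: [-179.9, -0.0, 98.1]
ft_force: [-0.3, 0.3, -3.0]
finger_gap: 31.2
```

```bash
python3 - <<'E'
from h import *
plan(30,(601.2,-62.7,120,98.1,1))
E
```

```text
t 44.5 pos [601.2 -62.5 128.1] rpy [-1.7994e+02 -2.0000e-02  9.8090e+01] gap 31.2 F [-0.3  0.3 -3. ]
[[30,-0.2,0,8.1,-0.001,0,0]]
```

Emit:
servo_tool([
  [30, 0, 0, 3, 0, 0, 0],
  [30, 0, 0, 3, 0, 0, 0],
  [30, 0, 0, 3, 0, 0, 0],
  [30, 0, 0, 1, 0, 0, 0],
  [30, 0, 0, 0, 0, 0, 0],
])

```text
time: 45.0
tool_pos: [601.3, -62.5, 117.3]
tcp_rot: [-180.0, -0.0, 98.1]
ft_force: [-0.3, -0.3, -3.2]
finger_gap: 31.1
```

```bash
python3 - <<'E'
from h import *
plan(30,(601.2,-62.7,112,98.1,1))
E
```

```text
t 45.0 pos [601.3 -62.5 117.3] rpy [-1.7995e+02 -2.0000e-02  9.8080e+01] gap 31.1 F [-0.3 -0.3 -3.2]
[[30,-0.2,-0.1,5.3,-0.001,0,0]]
```

Emit:
servo_tool([
  [30, 0, 0, 2, 0, 0, 0],
  [30, 0, 0, 2, 0, 0, 0],
  [30, 0, 0, 0.5, 0, 0, 0],
  [30, 0, 0, 0, 0, 0, 0],
])

```text
time: 45.4
tool_pos: [601.3, -62.6, 112.4]
tcp_rot: [-180.0, -0.0, 98.1]
ft_force: [-0.5, -0.6, -1.7]
finger_gap: 31.1
```

Emit:
servo_tool([
  [30, 0, 0, 1, 0, 0, 0],
  [30, 0, 0, 0.5, 0, 0, 0],
  [30, 0, 0, 0, 0, 0, 0],
])

```text
time: 45.7
tool_pos: [601.7, -62.6, 111.9]
tcp_rot: [180.0, 0.0, 98.1]
ft_force: [0.6, -0.1, -2.3]
finger_gap: 31.7
```

Emit:
servo_tool([
  [30, 0, 0, 1, 0, 0, 0],
  [30, 0, 0, 0.5, 0, 0, 0],
  [30, 0, 0, 0, 0, 0, 0],
])

```text
time: 46.0
tool_pos: [602.1, -62.7, 111.8]
tcp_rot: [179.9, 0.0, 98.1]
ft_force: [-0.2, -1.0, -1.2]
finger_gap: 31.4
```

Emit:
servo_tool([
  [45, 0, 0, 0, 0, 0, 0],
  [60, 0, 0, 0, 0, 0, 0],
  [80, 0, 0, 0, 0, 0, 0],
  [80, 0, 0, 0, 0, 0, 0],
  [85, 0, 0, 0, 0, 0, 0],
  [85, 0, 0, -15, 0, 0, 0],
  [85, 0, 0, -30, 0, 0, 0],
  [85, 0, 0, -40, 0, 0, 0],
  [85, -10, 0, -40, 0, 0, 0],
  [85, -15, 0, -20, 0, 0, 0],
])

```text
time: 47.0
tool_pos: [603.4, -85.9, 261.1]
tcp_rot: [-179.8, -0.1, 98.2]
ft_force: [0.4, 0.3, 0.8]
finger_gap: 85.2
```

Emit:
servo_tool([
  [85, -15, 0, 0, 0, 0, 0],
  [85, 0, 0, 0, 0, 0, 0],
  [85, 0, 0, 0, 0, 0, 0],
])

```text
time: 47.3
tool_pos: [607.5, -103.5, 266.7]
tcp_rot: [179.8, 0.1, 98.1]
ft_force: [-0.8, 0.3, -0.3]
finger_gap: 84.9
```

```bash
python3 - <<'E'
from h import *
s=sense();im=snapshot("wrist");np.save("p11.npy",[s['tool_pos'],s['tcp_rot']]);cv2.imwrite("pics/w11.png",im)
P=[s['tool_pos'],s['tcp_rot']];print(P,s['time'])
m=(im.min(2)>175).astype(np.uint8); n,l,st,c=cv2.connectedComponentsWithStats(m)
for k in range(1,n):
    if st[k,4]>150:
        ys,xs=np.where(l==k); w=at("wrist",np.c_[xs,ys],103,P)[:,:2].astype(np.float32); print(st[k],[np.round(v,1) for v in cv2.minAreaRect(w)])
E
```

```text
[array([ 607.54120874, -103.47209415,  266.66948661]), array([1.79767419e+02, 9.75268570e-02, 9.81121568e+01])] 47.3
[247   1   6  67 345] [array([567.1,  14.9]), array([ 4. , 49.5]), np.float64(7.2)]
[301   1   4  63 185] [array([608.6,  22.3]), array([ 2.4, 46.4]), np.float64(8.9)]
[ 425   42  111  139 4147] [array([768.6, -20.7]), array([ 75.5, 114.2]), np.float64(1.8)]
[ 244  105   69   66 3106] [array([601.1, -63.1]), array([57. , 54.5]), np.float64(8.0)]
[ 345  179  100   91 2415] [array([ 709.8, -126.6]), array([64.4, 91.3]), np.float64(81.4)]
[249 193   8  58 305] [array([ 588.7, -140.2]), array([ 5.6, 53.9]), np.float64(8.1)]
[299 193   4  58 191] [array([ 631.5, -134.2]), array([ 2.7, 53.9]), np.float64(9.0)]
```

Emit:
servo_tool([
  [85, -30, -15, -5, 0, 0, 0],
  [85, -40, -30, 0, 0, 0, 0],
  [85, -40, -40, 0, 0, 0, 0],
  [85, -40, -40, 0, 0, 0, 0],
  [85, -40, -40, 0, 0, 0, 0],
  [85, -40, -30, 0, 0, 0, 0],
  [85, -30, -15, 0, 0, 0, 0],
  [85, 0, 0, 0, 0, 0, 0],
  [85, 0, 0, 0, 0, 0, 0],
])

```text
time: 48.25
tool_pos: [438.8, -373.3, 252.5]
tcp_rot: [-179.1, -1.1, 98.5]
ft_force: [0.5, -0.7, -0.3]
finger_gap: 84.9
```

```bash
python3 - <<'E'
from h import *
P=np.load("p11.npy");g=cv2.imread("pics/w11.png",0)
l1=at("wrist",[(250,193),(250,250.5),(301,193),(301,250.5)],62,P);print("V2 corners-ish",l1.round(1),l1.mean(0).round(1))
print("V1 near edge",at("wrist",[(250,67.5),(303,63.5)],62,P).round(1))
t=cv2.cvtColor(snapshot("top"),cv2.COLOR_BGR2GRAY);cv2.imwrite("pics/t4.png",t)
p=camera_params("top");K=np.array([[p['fx'],0,p['cx']],[0,p['fy'],p['cy']],[0,0,1]])
b=np.array([np.cos(np.radians(98.1)),np.sin(np.radians(98.1)),0]);C=np.array([600.8,-62.8,90])
for side in (1,-1):
    d=np.arange(112,140,1.5)
    q=cv2.projectPoints(C+side*d[:,None]*b,cv2.Rodrigues(p['R'])[0],p['t'],K,p['D'])[0].reshape(-1,2).astype(np.float32)
    print(side,list(zip(d,cv2.remap(t,q[:,0],q[:,1],cv2.INTER_LINEAR).ravel().tolist())))
C=np.array([600.8,-62.8,68])
m=(t>200).astype(np.uint8);n,l,st,_=cv2.connectedComponentsWithStats(m)
for k in range(1,n):
    x,y,w,h,a=st[k]
    if a>60 and 270<x<400 and 140<y<220:
        ys,xs=np.where(l==k);w_=at("top",np.c_[xs,ys],103)[:,:2].astype(np.float32);print(st[k],[np.round(v,1) for v in cv2.minAreaRect(w_)])
s=sense();print(s['time'],s['tool_pos'].round(0),s['ft_force'].round(1))
E
```

```text
V2 corners-ish [[ 581.5 -123.9   62. ]
 [ 588.9 -185.2   62. ]
 [ 631.9 -116.8   62. ]
 [ 641.6 -177.8   62. ]] [ 611.  -150.9   62. ]
V1 near edge [[567.1  -6.2  62. ]
 [614.8   4.1  62. ]]
1 [(np.float64(112.0), 118), (np.float64(113.5), 118), (np.float64(115.0), 119), (np.float64(116.5), 118), (np.float64(118.0), 118), (np.float64(119.5), 119), (np.float64(121.0), 118), (np.float64(122.5), 119), (np.float64(124.0), 118), (np.float64(125.5), 114), (np.float64(127.0), 108), (np.float64(128.5), 114), (np.float64(130.0), 118), (np.float64(131.5), 117), (np.float64(133.0), 117), (np.float64(134.5), 117), (np.float64(136.0), 117), (np.float64(137.5), 117), (np.float64(139.0), 116)]
-1 [(np.float64(112.0), 114), (np.float64(113.5), 114), (np.float64(115.0), 114), (np.float64(116.5), 114), (np.float64(118.0), 114), (np.float64(119.5), 114), (np.float64(121.0), 114), (np.float64(122.5), 116), (np.float64(124.0), 109), (np.float64(125.5), 83), (np.float64(127.0), 85), (np.float64(128.5), 101), (np.float64(130.0), 130), (np.float64(131.5), 141), (np.float64(133.0), 139), (np.float64(134.5), 137), (np.float64(136.0), 136), (np.float64(137.5), 139), (np.float64(139.0), 141)]
[321 165  26  24 233] [array([603. , -62.8]), array([55.1, 54.2]), np.float64(7.8)]
48.3 [ 439. -373.  252.] [-0.2 -0.3 -0. ]
```

```bash
python3 -c "
from bench import *
print(hand_in())"
```

```text
the job is handed in; nothing more can be done
None
```

The pipe support is built in the order you asked, and I handed the job in at about 48 s of the 122 s allowed. No verdict came back.

I set the spacer on the low pad, V block 1 on the spacer and V block 2 on the high pad. The pipe went into both grooves, and the saddle astride it last with the stub up.

What the checks showed:
- **Spacer:** about 1 mm off the pad's centre across the bar, and square to it within about 0.5°.
- **V block 2:** about 1.3 mm off the high pad's centre across the bar, with no offset I could measure along it.
- **V block 1:** its edges matched the expected place in the top view. One rough reading of its groove, at the edge of a picture, was 2.5 mm off the line of V block 2's groove; other readings put the mismatch at about 1 mm or less, so I left it.
- **Pipe:** after everything was placed, its ends were +125.5 and -124.5 mm from the half-way point, so it is centred within about 1 mm. Just before the saddle went on, its direction was 98.09° against the bar's 98.1°.
- **Saddle:** its centre was at (601.1, -63.1) in the wrist camera and (603.0, -62.8) in the top camera, against a target of about (600.8, -62.8). The two cameras differ by about 2 mm across the pipe. Its turn is square to the pipe within 0.3°, and it was released at the expected height.

The last saddle and pipe-end checks were made by image code, because all 16 viewable pictures had been used. I could not tell from that code whether the saddle leans slightly sideways. Contact forces I read stayed at a few newtons, and the arm was clear of everything at hand-in.

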